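# Clamp the bared lead post adapter and keep the trigger squeezed

### The job

Lift the loose green protector off the lead post adapter that stands in the bench clamp and set it mouth down in the wide shallow recess of the brush rack. Then pump the clamp's trigger, driving the bar by the trigger alone, until the rubber pad traps the adapter against the stop jaw and is squashed by about 2 mm: firm enough to hold it for brushing, but never squeezed nearly flat, which would crush the soft lead. Finish while still holding the trigger squeezed, and leave the brushes and the other loose things where they are.

Things in the scene. Friction and masses are not known exactly. Their poses are not given: they have to be found in the camera images.
- clamp: One-hand ratchet clamp bolted to the bench, 270 x 64. Origin: on the bench under its middle; +x forward, the way the pad advances, z up. Bed plate 8 thick. Grey frame cheeks (x -96 to -32, up to z 78) carry an upright black pistol grip with the trigger in front. The toothed bar (z 13 to 29) runs below and juts out behind, to x -145 at most. Open above between pad and stop jaw.
- handle (a point): Point on the axis of the fixed black pistol grip, 128 above the bench, level with the fingers' place on the trigger. The grip is 20 mm deep along the clamp's x there, 26 wide, and tops out 161 above the bench. Axes as the clamp.
- trigger_pad (a point): Point on the trigger's front face where it is pressed, 130 above the bench at rest; moves with the trigger: a bent bar 20 wide, 9 thick, its upper part nearly upright at rest (leaning 2 mm forward to its top, 147 above the bench), hinged on a pin at clamp x -60, z 68. From its front to the back of the grip: 59 mm at rest, 34 fully squeezed. All clear around from 80 mm above the bench up.
- trigger (a joint): Trigger angle, rad: 0 released, 0.40 fully squeezed back towards the grip (about 25 mm at the fingers). A spring returns it. At the fingers it takes about 4 N to pump the free bar and about 7 N to hold the pad squashed 2 mm; a full squeeze on a trapped adapter crushes it.
- bar (a joint): Advance of the toothed bar, m (0 to 0.060). A full squeeze drives it about 8 mm (the pawl may first idle up to 4 mm; 16 to 26 mm of bar per rad of trigger). On release a light 4 N brake keeps the bar in place while the pawl clicks back over the 4 mm teeth; it cannot keep more pressure: the pad's squash falls to under 1 mm when the trigger is let go.
- pad (a joint): How much the rubber pad is squashed, in m: 0 free, 0.006 flat. It takes 7 N per mm; over 4 mm is too much for the lead.
- pad_face (a point): Centre of the front face of the rubber pad (30 wide, 20 high, 12 thick) on the end of the bar, 20 above the bench. Axes as the clamp.
- stop_face (a point): Centre of the face of the fixed stop jaw that looks back at the pad, 20 above the bench (52 wide, top 34 above the bench). Axes as the clamp.
- block_center (a point): Centre of the foot of the loose cast lead post adapter: foot 36 (along the clamp's x) x 40 x 24 high, with a round tapered post 18 to 16 mm thick and 20 high on top. It stands on the bed at most 5 mm from the stop jaw and weighs about 0.4 kg. Axes: as the clamp when square to it.
- cap_center (a point): Centre, half-way up, of the green plastic post protector: a round cap 30 mm wide (31 at the rim) and 36 high, closed on top, +z up; it stands loosely over the post with its rim on the adapter's foot, 32 above the bench, its top 68 above the bench. Its bore is 22 wide and 30 deep.
- cap: The same protector; origin at the centre of its rim.
- rack: Light wooden brush rack fixed to the bench, 75 (x) x 210 (y) x 52 high; origin under its centre. Three square slots in a row along y hold terminal brushes that stand 50 proud of it; the wide shallow recess is at the +y end.
- recess (a point): Centre of the floor of the rack's wide shallow recess, 40 x 40 mm and 12 deep; floor 40 above the bench, rim 52. Axes as the rack. The nearest brush stands 61 mm away along -y.
- brush0_center (a point): Terminal brush upright in its slot, 27 mm thick at most, 92 tall; its middle. Bystander.
- brush1_center (a point): Terminal brush upright in its slot, 27 mm thick at most, 92 tall; its middle. Bystander.
- brush2_center (a point): Terminal brush upright in its slot, 27 mm thick at most, 92 tall; its middle. Bystander.
- terminal_center (a point): Brass clamp terminal lying on the bench, ring 28 wide, 16 high. Bystander.
- socket_center (a point): Steel socket standing on the bench, 22 wide, 32 high; its middle. Bystander.
- bolt_center (a point): Lead side-post bolt standing on its head, 25 wide, 32 high; its middle. Bystander.
- wrench_grip (a point): Steel combination wrench lying on the bench, 150 long. Bystander.
Mind the look-alikes: they are no part of the job. There is more than one size of the cap; the job needs the middle-sized.

How it is judged:
By the outcome, as a careful person would: the job done as asked, in the order asked, and still so for the second after the job is handed in, while the arm keeps its last pose, push and grip.
It also fails if it takes over 72 s, if anything falls off the work surface, if the arm or the gripper's body presses on something with over 40 N, if the wrist force passes 120 N, or if a joint passes its speed limit or range.

### The arm

A 6-joint arm with a two-finger parallel gripper is mounted at the origin on the work surface. World frame = base frame: x ahead of the robot, y to its left, z up, the work surface at z = 0. Lengths are in m, angles in rad, forces in N, time in s.
With the tool pointing down it reaches from about 0.35 to 0.85 m from the base axis. Payload 8.1 kg.
Tool frame: the origin (TCP) lies on the centre line of the jaws, within the pads' length; the fingertips stand 17 mm ahead of it and the grasp point (between the pads) lies 2 mm behind it (manip.tcp_to_tips is the distance from the TCP to the fingertips, in m); z points along the fingers, y is the direction in which the jaws open and shut (so a half turn about z gives the same grasp; the last joint's range is limited). The gripper opens to 85 mm and grips with 20 to 120 N. Pads are 22 mm wide; open, the fingers measure 114 mm over their backs; the gripper's body (76 mm by 85 mm) begins 54 mm behind the grasp point. The pads swing forward as they close: fully open they stand 13 mm farther back than shut.
Start: joints at [1.02, 0.13, 1.488, -0, 1.523, -0.085], TCP at [0.269, 0.536, 0.248] pointing down, gripper open.
Joint ranges: [-2.96, 2.96], [-0.89, 2.26], [0.02, 2.5], [-1.34, 4.48], [0, 2.73], [-2.66, 2.66]. Speed limits (rad/s): [2.39, 2.39, 2.79, 3.14, 3.14, 3.14].

### API

Orientations are given as a unit quaternion [w, x, y, z].
In Python, from cell import manip, vision gives the robot as it stands.
- The arm moves only by the tool step_arm, never from a script. Its argument "series" is a list of rows, each an object of numbers: "ax", "ay", "az": the turn, a rotation vector about the tool's x, y, z in rad; "tx", "ty", "tz": the shift along the tool's x, y, z in cm; "hand": the closure, from -1 (fully open) to 1 (shut). In form: [{"ax": .., "ay": .., "az": .., "tx": .., "ty": .., "tz": .., "hand": ..}, ...]. A call has 1 to 5 rows; each row is the pose to reach, as a shift and turn from the pose commanded when the call began, along the tool's axes at that moment; what a row does not reach only later rows make up. A row lasts 1/10 s, in which the tool goes at most 50 mm and 8.59 degrees, less where a joint would pass 70% of its speed; a pose out of reach is approached as far as the arm can. A call with a gripper value outside its range is refused whole. The fingers move at their own pace and stop on an object; the grip force is fixed at half the most. Time passes only in rows, so rows that repeat a pose let the fingers close. It gives the time, the measured TCP pose, the force and the opening at its end, in the units of the state.
- manip.read_state(): the state, without advancing time (a new reading comes with each control period).
- vision.capture(name): name is "side" or "top"; returns (picture, depth): 420x560x3 uint8, red, green, blue; 420x560 float32, m along the optical axis (not along the pixel's ray), 0 where there is no reading.
- vision.camera_model(name): a dict with "fov_y" (degrees; the focal length in pixels is half the picture's height over the tangent of half this angle, whatever the lens; pixels are square), "cx", "cy" (the principal point, pixels), "position" and "orientation" of the camera in the world. Camera axes: x right, y up, looking along -z (the intrinsics and any distortion apply to the point x, -y, -z); pixel columns grow to the right and rows downward; lengths in m; the calibration is good to about 2 mm. A picture is of the moment at which its call begins. camera_model takes no time and is no camera call.
- manip.finish_job(): hands the job in, once; it reports no verdict.
The state is a dict: "t": time; "joint_pos": joint angles; "qvel": joint speeds; "effort": joint torques, N m; "eef_pos": TCP position; "tool_rot": TCP orientation; "ft_force": force on the tool from outside, world axes, zero at the start; "wrist_torque": the same for the moment, N m; "finger_gap": opening from 0.0 (shut) to 1.0 (fully open).
Only numpy, scipy, OpenCV 4.12 (cv2) and the standard library are available. Lean on these libraries where they do the work, as an engineer would, in place of code of your own. Each camera call takes 0.05 s, during which the arm holds its last target.

## Working session

There is one attempt and no reset: what is moved stays moved. The work goes in short steps, Python scripts to look and compute and a tool call to move; the robot and the scene stay as the last step left them, time stands still between calls to the robot, and variables do not carry over. Pictures are saved under pics/ and viewed, and the job is handed in when it is done.

Besides the shell and the picture viewer there is one more tool, called after "Emit:" as name([rows], argument=value, ...), one row to a line, values as JSON. step_arm: Moves the arm, as the interface text tells. Its arguments: {"type":"object","properties":{"series":{"type":"array","items":{"type":"object","properties":{"ax":{"type":"number"},"ay":{"type":"number"},"az":{"type":"number"},"tx":{"type":"number"},"ty":{"type":"number"},"tz":{"type":"number"},"hand":{"type":"number"}}}}},"required":["series"]}

```bash
ls; mkdir -p pics
cat > h.py <<'E'
import numpy as np,cv2,json
from cell import manip,vision
def snap(n,f):
    p,d=vision.capture(n); cv2.imwrite(f'pics/{f}.png',p[:,:,::-1]); np.save(f'pics/{f}.npy',d); return p,d
E
python3 - <<'E'
from h import *
for n in("side","top"):
    snap(n,n+"0"); print(n,vision.camera_model(n))
s=manip.read_state();print(s)
E
```

```text
pics
side {'fov_y': 43.310461842213364, 'cx': 283.4939247745452, 'cy': 216.6915319062898, 'position': array([-0.06827051, -0.58018321,  0.64752643]), 'orientation': array([ 0.79898371,  0.4433807 , -0.19675513, -0.35542369])}
top {'fov_y': 54.02296486914367, 'cx': 276.95952865201457, 'cy': 210.65761828536483, 'position': array([ 5.19365215e-01, -6.57091102e-04,  9.11171427e-01]), 'orientation': array([ 0.71741067,  0.0238327 , -0.04598595, -0.69472241])}
{'t': 0.1, 'joint_pos': array([ 1.01957235e+00,  1.31134646e-01,  1.48919234e+00,  7.15136769e-07,
        1.52301736e+00, -8.54125873e-02]), 'qvel': array([ 0.00186355, -0.00172505, -0.00187712,  0.00055639, -0.0028993 ,
       -0.00052873]), 'effort': array([ 1.41854642e-03, -5.70948493e+01, -5.01940906e+01, -1.13404981e-04,
        8.09278776e-03,  5.27338386e-05]), 'eef_pos': array([0.26922075, 0.53566717, 0.24730799]), 'tool_rot': array([-2.74453545e-04,  2.30805665e-01,  9.72999475e-01, -8.31737516e-04]), 'ft_force': array([ 0.08390574, -0.09275653, -0.72916577]), 'wrist_torque': array([ 0.04378345, -0.01298747, -0.0205228 ]), 'finger_gap': 0.998257134347061}
```

View pics/side0.png

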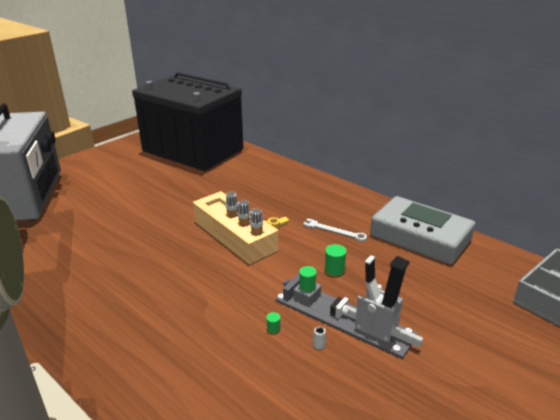

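View pics/top0.png

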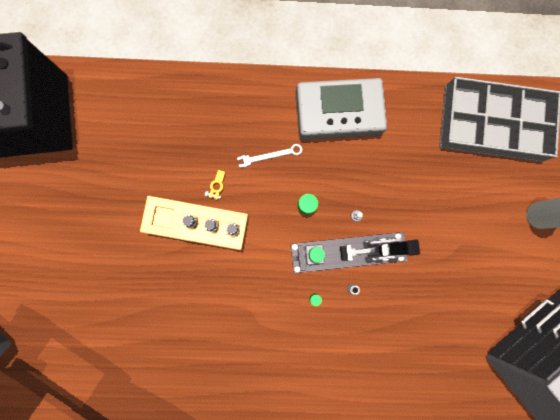

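The side view shows green caps at (308,278) on the adapter in the clamp, (336,260) large on the bench, and (273,323) small on the bench. In the top view the same three are at (317,255), (308,204) and (316,300). I choose the one on the clamp's adapter. The rack is at (195,222) with its recess at (162,216); the grip is at (412,248).

```bash
cat >> h.py <<'E'
from scipy.spatial.transform import Rotation as R
def cam(n):
    m=vision.camera_model(n); f=210/np.tan(np.radians(m['fov_y'])/2); q=m['orientation']
    return m,f,R.from_quat(np.r_[q[1:],q[0]]).as_matrix()
def rays(n,uv):
    m,f,M=cam(n); uv=np.atleast_2d(uv).astype(float)
    return np.c_[(uv[:,0]-m['cx'])/f,-(uv[:,1]-m['cy'])/f,-np.ones(len(uv))]@M.T, m['position']
def plane(n,uv,z):
    d,p=rays(n,uv); return p+d*((z-p[2])/d[:,2])[:,None]
def cloud(n,dep):
    v,u=np.mgrid[:420,:560]; d,p=rays(n,np.c_[u.ravel(),v.ravel()]); return (p+d*dep.ravel()[:,None]).reshape(420,560,3)
def proj(n,P):
    m,f,M=cam(n); c=(np.atleast_2d(P)-m['position'])@M; return np.c_[m['cx']+f*c[:,0]/-c[:,2], m['cy']-f*c[:,1]/-c[:,2]]
def load(f): return cv2.imread(f'pics/{f}.png')[:,:,::-1].copy(),np.load(f'pics/{f}.npy')
E
python3 - <<'E'
from h import *
for n in("top","side"):
    p,d=load(n+"0"); C=cloud(n,d); i=p.astype(int)
    g=((i[...,1]>i[...,0]+60)&(i[...,1]>i[...,2]+40)).astype(np.uint8)
    k,l,s,c=cv2.connectedComponentsWithStats(g)
    for j in range(1,k):
        if s[j,4]>20:
            q=C[l==j]; zt=np.percentile(q[:,2],95); t=q[q[:,2]>zt-.006]; r=(t.min(0)+t.max(0))/2
            print(n,s[j],"ztop",zt.round(4),"topctr",r.round(4),"width",np.ptp(t,axis=0).round(4))
    # bench
    print(n,'bench z',np.median(C[330:350,200:280,2]))
a=cv2.imread('pics/top0.png');cv2.imwrite('pics/cropA.png',cv2.resize(a[190:320,280:430],None,fx=5,fy=4.6,interpolation=2)[:600])
cv2.imwrite('pics/cropB.png',cv2.resize(a[185:260,130:260],None,fx=6,fy=6,interpolation=2))
b=cv2.imread('pics/side0.png');cv2.imwrite('pics/cropC.png',cv2.resize(b[230:370,255:435],None,fx=4.2,fy=4.2,interpolation=2))
E
```

```text
top [298 194  20  20 306] ztop 0.0518 topctr [ 0.5812 -0.0556  0.4787] width [0.1236 0.1099 0.865 ]
top [309 247  16  16 194] ztop 0.0717 topctr [ 0.5171 -0.0616  0.4885] width [0.0287 0.1219 0.8453]
top [310 294  12  12 104] ztop 0.0312 topctr [ 0.4645 -0.0624  0.4684] width [0.1097 0.1234 0.8856]
top bench z 0.0011451778116970956
side [326 244  20  31 506] ztop 0.0483 topctr [ 0.2876 -0.3267  0.3454] width [0.7117 0.5069 0.6043]
side [300 266  16  25 332] ztop 0.0682 topctr [ 0.2308 -0.3385  0.3549] width [0.5982 0.4835 0.5852]
side [267 312  13  20 213] ztop 0.0282 topctr [ 0.1814 -0.3425  0.335 ] width [0.4993 0.4754 0.625 ]
side bench z -0.0009713516304575287
```

View pics/cropA.png

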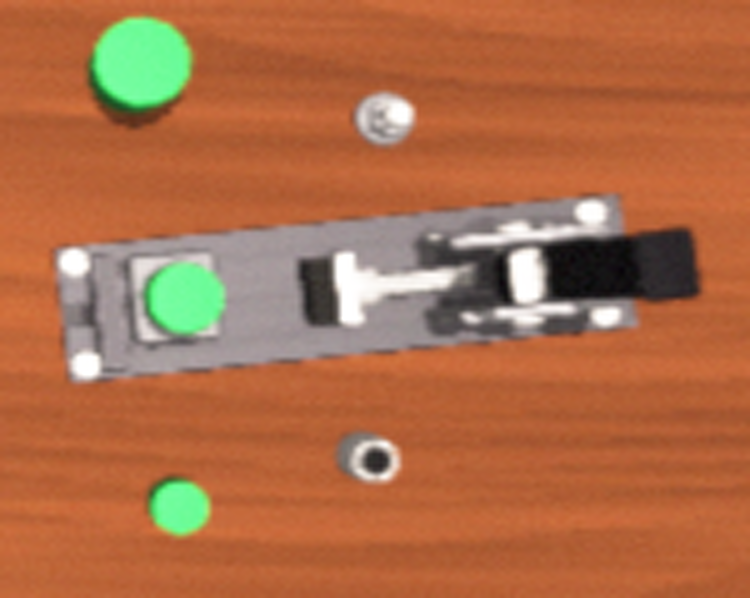

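View pics/cropB.png

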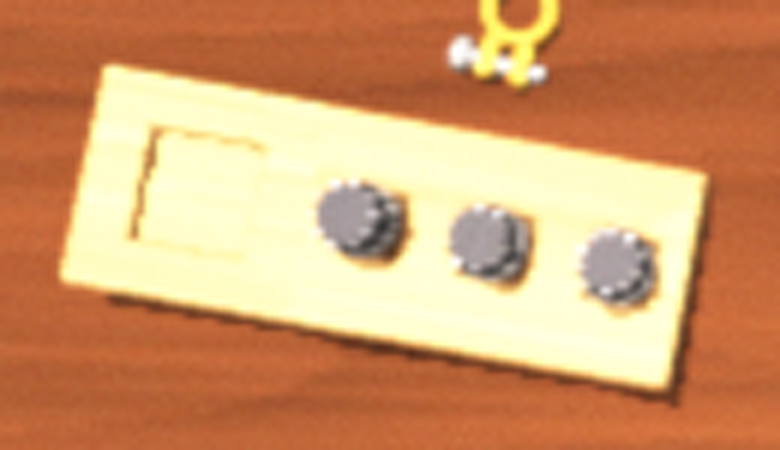

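View pics/cropC.png

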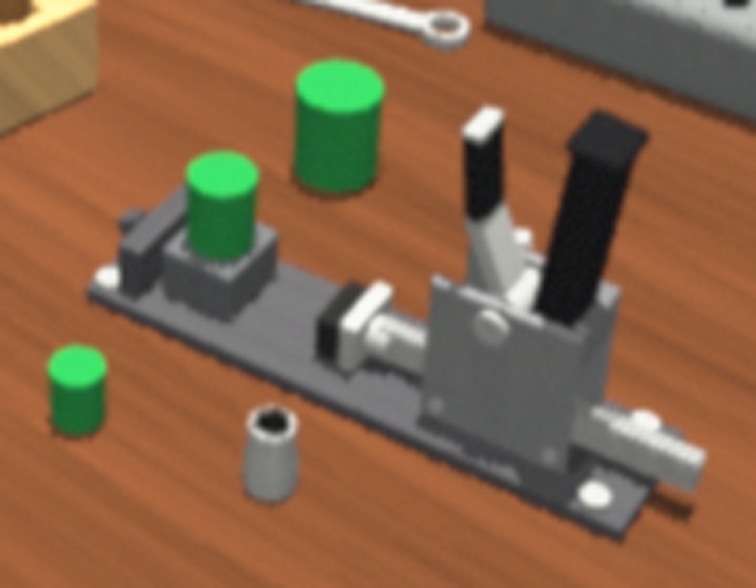

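Run:
```python
from h import *
p,d=load("top0"); i=p.astype(int)
g=((i[...,1]>i[...,0]+60)&(i[...,1]>i[...,2]+40)).astype(np.uint8)
hsv=cv2.cvtColor(p,cv2.COLOR_RGB2HSV)
# bright top of mid cap
l=cv2.connectedComponents(g)[1]; m=l==l[255,317]
print('V',np.unique(p[m][:,1],return_counts=True)[0][::8])
b=m&(p[...,1]>180)
(c,r)=cv2.minEnclosingCircle(np.argwhere(b)[:,::-1].astype(np.float32)); print(c,r,plane("top",c,.068), 'radius m',r*.843/ cam("top")[1])
P,D=load("side0"); I=P.astype(int); G=((I[...,1]>I[...,0]+60)&(I[...,1]>I[...,2]+40)).astype(np.uint8)
L=cv2.connectedComponents(G)[1]; M=L==L[278,308]
print(np.percentile(P[M][:,1],[5,30,50,70,95]))
B=M&(P[...,1]>185); B=M&(P[...,1]>np.percentile(P[M][:,1],60)-0)
e=cv2.fitEllipse(max(cv2.findContours(B.astype(np.uint8),0,1)[0],key=len)); print(e,plane("side",e[0],.068))
# rack
h=((hsv[...,0]>15)&(hsv[...,0]<33)&(hsv[...,2]>190)).astype(np.uint8); h[:,:100]=0;h[:190]=0;h[265:]=0;h[:,260:]=0
h=cv2.morphologyEx(h,cv2.MORPH_CLOSE,np.ones((9,9)))
ct=max(cv2.findContours(h,0,1)[0],key=cv2.contourArea); rr=cv2.minAreaRect(ct); bx=cv2.boxPoints(rr); W=plane("top",bx,.052); print(rr,W.round(4),np.linalg.norm(W-np.roll(W,1,0),axis=1), W.mean(0))
# clamp screw heads & bed: grey mask low saturation
s=(hsv[...,1]<70).astype(np.uint8); z=np.zeros_like(s); z[225:280,285:425]=1; s&=z; s|=(m&(z>0)).astype(np.uint8); s=cv2.morphologyEx(s,cv2.MORPH_OPEN,np.ones((3,3)))
ct=max(cv2.findContours(s,0,1)[0],key=cv2.contourArea); print(cv2.boundingRect(ct))
cv2.imwrite('pics/mask.png',cv2.resize(np.hstack([s[220:285,280:430]*255]),None,fx=5,fy=5,interpolation=0))
```

```text
V [143 182 218 232 242 250]
(316.8333435058594, 254.1666717529297) 7.835200786590576 [[ 0.51683834 -0.11002337  0.068     ]] radius m 0.016033909310010763
[ 97.  102.  106.  220.7 231. ]
((307.5274963378906, 271.0753479003906), (9.576693534851074, 15.420759201049805), 92.17960357666016) [[ 0.51397967 -0.11171557  0.068     ]]
((195.01268005371094, 213.4911651611328), (103.24778747558594, 55.35429382324219), 10.080597877502441) [[0.5517 0.2564 0.052 ]
 [0.6662 0.2435 0.052 ]
 [0.6355 0.0299 0.052 ]
 [0.5211 0.0457 0.052 ]] [0.21287626 0.11519576 0.21580983 0.11557869] [0.59364321 0.14385003 0.052     ]
(291, 233, 128, 40)
```

View pics/mask.png

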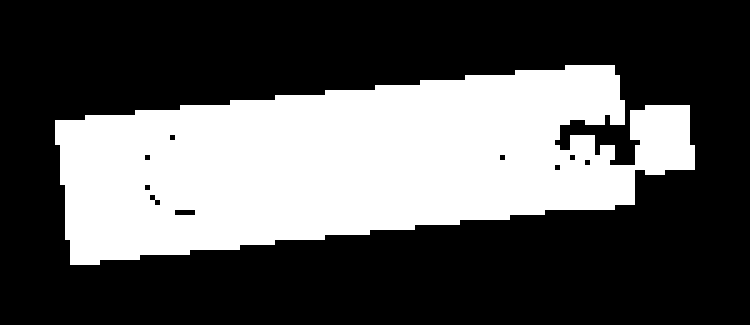

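Run:
```python
from h import *
p,d=load("top0"); hsv=cv2.cvtColor(p,cv2.COLOR_RGB2HSV)
s=(hsv[...,1]<70).astype(np.uint8)
up=[];lo=[]
for u in range(297,402):
    c=np.flatnonzero(s[228:280,u])+228
    if len(c): up.append((u,c.min()-.5)); lo.append((u,c.max()+.5))
def fit(q): 
    W=plane("top",q,.008)[:,:2]; v=cv2.fitLine(W.astype(np.float32),cv2.DIST_HUBER,0,.001,.001).ravel(); return v[2:],v[:2]*np.sign(v[1])
(a,va),(b,vb)=fit(up),fit(lo)
print('edges',a,va,b,vb,'angles',np.degrees(np.arctan2(va[1],va[0])),np.degrees(np.arctan2(vb[1],vb[0])))
x=va+vb; x/=np.linalg.norm(x); y=np.array([-x[1],x[0]]); print('width',(b-a)@y)
mid=lambda t:None
print('cap y-offset', (np.array([.5155,-.1105])-(a+b)/2)@y)
W=plane("top",[(291,244),(294,273),(403.4,233),(407,261.4)],.008)[:,:2]
t=W@x; print('x ends',t, 'len',t[:2].mean()-t[2:].mean())
yo=((a+b)/2)@y; 
print('axis yo',yo,'x',x)
# black/white grip tops via depth
for n,z0 in(("top",.15),):
    C=cloud(n,load(n+"0")[1])
    k=(C[...,2]>.09)&(C[...,2]<.2); k[:200]=0;k[300:]=0;k[:,:350]=0;k[:,430:]=0
    q=C[k]; print('cloud pts',len(q)); 
    for q_ in q[::6]: print((q_[:2]@x).round(3),(q_[:2]@y-yo).round(3),q_[2].round(3),end=' | ')
print()
# rack from image corners crop B (6x, offset 130,185)
cr=np.array([(105,67),(707,175),(668,388),(62,282)])/6+[130,185]
Wc=plane("top",cr,.052); print(Wc.round(4),np.linalg.norm(Wc-np.roll(Wc,-1,0),axis=1))
rc=np.array([(152,127),(262,147),(130,240),(240,258)])/6+[130,185]
print('recess rim',plane("top",rc,.052).round(4),plane("top",rc,.052).mean(0))
print('brushes',plane("top",np.array([(350,217),(485,240),(613,264)])/6+[130,185],.102))
```

```text
edges [ 0.5553049 -0.1883435] [-0.13374077  0.9910163 ] [ 0.4919573  -0.18918227] [-0.1362502   0.99067444] angles 97.685814 97.83092
width 0.06288094
cap y-offset -0.0025084787027520937
x ends [-0.13254835 -0.13225549 -0.3831854  -0.38271767] len 0.2505496157047615
axis yo -0.49335572 x [-0.13499561  0.9908462 ]
cloud pts 477
-0.353 -0.014 0.158 | -0.345 -0.013 0.16 | -0.339 -0.013 0.106 | -0.337 -0.012 0.144 | -0.341 -0.012 0.164 | -0.353 -0.01 0.162 | -0.332 -0.012 0.117 | -0.334 -0.011 0.146 | -0.34 -0.01 0.162 | -0.351 -0.009 0.161 | -0.331 -0.01 0.11 | -0.334 -0.009 0.136 | -0.336 -0.008 0.162 | -0.347 -0.007 0.162 | -0.296 -0.011 0.134 | -0.329 -0.008 0.109 | -0.331 -0.008 0.136 | -0.333 -0.007 0.164 | -0.345 -0.006 0.161 | -0.295 -0.01 0.109 | -0.296 -0.009 0.146 | -0.329 -0.006 0.108 | -0.331 -0.006 0.136 | -0.333 -0.005 0.164 | -0.345 -0.004 0.161 | -0.294 -0.008 0.113 | -0.295 -0.007 0.15 | -0.328 -0.004 0.109 | -0.332 -0.004 0.134 | -0.334 -0.003 0.16 | -0.344 -0.002 0.162 | -0.293 -0.006 0.116 | -0.295 -0.006 0.146 | -0.329 -0.002 0.112 | -0.332 -0.002 0.139 | -0.334 -0.
[... 622 characters left out ...]
08 0.16 | -0.347 0.009 0.162 | -0.291 0.005 0.129 | -0.297 0.006 0.147 | -0.331 0.01 0.114 | -0.334 0.01 0.139 | -0.337 0.01 0.163 | -0.349 0.011 0.159 | -0.291 0.007 0.136 | -0.33 0.012 0.09 | -0.333 0.012 0.117 | -0.336 0.012 0.143 | -0.341 0.012 0.162 | -0.352 0.013 0.16 | -0.298 0.01 0.145 | 
[[0.6262 0.2442 0.052 ]
 [0.5955 0.0343 0.052 ]
 [0.5213 0.045  0.052 ]
 [0.5512 0.2543 0.052 ]] [0.21208632 0.07499902 0.21140361 0.07564067]
recess rim [[0.6058 0.2268 0.052 ]
 [0.6001 0.1886 0.052 ]
 [0.5664 0.232  0.052 ]
 [0.5614 0.194  0.052 ]] [0.58344002 0.21037326 0.052     ]
brushes [[0.57348334 0.14790381 0.102     ]
 [0.56740979 0.10377702 0.102     ]
 [0.56092551 0.06183707 0.102     ]]
```

```bash
cat >> h.py <<'E'
def go(pos,yaw):
    s=manip.read_state(); q=s['tool_rot']; M=R.from_quat(np.r_[q[1:],q[0]])
    a=np.radians(yaw); y=np.array([np.cos(a),np.sin(a),0]); z=np.array([0,0,-1.]); T=np.c_[np.cross(y,z),y,z]
    print('at',s['eef_pos'].round(4),'t',round(s['t'],2),'F',s['ft_force'].round(1),'gap',round(s['finger_gap'],3),'q',s['joint_pos'].round(2))
    print('t(cm)',(M.inv().apply(np.array(pos)-s['eef_pos'])*100).round(2),'a',(M.inv()*R.from_matrix(T)).as_rotvec().round(4))
# clamp frame
CX=np.array([-.13499561,.9908462]);CY=np.array([-CX[1],CX[0]])
def cw(x,y,z): return np.r_[CX*(x-.2577)+CY*(y-.49335572),z]
def wc(p): p=np.asarray(p);return np.r_[p[:2]@CX+.2577,p[:2]@CY+.49335572,p[2]]
E
python3 -c "
from h import *
print(manip.tcp_to_tips, wc([.5155,-.1105,0]))
go([.5155,-.1105,.16],-82.2)"
```

```text
0.017 [ 0.07862126 -0.00250848  0.        ]
at [0.2692 0.5357 0.2473] t 0.1 F [ 0.1 -0.1 -0.7] gap 0.998 q [ 1.02  0.13  1.49  0.    1.52 -0.09]
t(cm) [-51.03 -46.66   8.8 ] a [-9.0000e-04  2.2000e-03  2.5396e+00]
```

Emit:
step_arm([
  {"tx": -51.0,"ty": -46.7,"tz": 4.0,"az": 2.54,"hand": -1},
  {"tx": -51.0,"ty": -46.7,"tz": 4.0,"az": 2.54,"hand": -1},
  {"tx": -51.0,"ty": -46.7,"tz": 4.0,"az": 2.54,"hand": -1},
  {"tx": -51.0,"ty": -46.7,"tz": 4.0,"az": 2.54,"hand": -1},
  {"tx": -51.0,"ty": -46.7,"tz": 4.0,"az": 2.54,"hand": -1},
])

```text
invalid input at $.series[0]: expected keys ax, ay, az, tx, ty, tz, hand
```

```bash
python3 -c "
from h import *
go([.5155,-.1105,.18],-82.2)"
```

```text
at [0.2692 0.5357 0.2473] t 0.1 F [ 0.1 -0.1 -0.7] gap 0.998 q [ 1.02  0.13  1.49  0.    1.52 -0.09]
t(cm) [-51.03 -46.66   6.8 ] a [-9.0000e-04  2.2000e-03  2.5396e+00]
```

Emit:
step_arm([
  {"tx": -51.0,"ty": -46.7,"tz": 4.0,"ax": 0,"ay": 0,"az": 2.54,"hand": -1},
  {"tx": -51.0,"ty": -46.7,"tz": 4.0,"ax": 0,"ay": 0,"az": 2.54,"hand": -1},
  {"tx": -51.0,"ty": -46.7,"tz": 4.0,"ax": 0,"ay": 0,"az": 2.54,"hand": -1},
  {"tx": -51.0,"ty": -46.7,"tz": 4.0,"ax": 0,"ay": 0,"az": 2.54,"hand": -1},
  {"tx": -51.0,"ty": -46.7,"tz": 4.0,"ax": 0,"ay": 0,"az": 2.54,"hand": -1},
])

```text
t: 0.6
eef_pos: [0.3582, 0.3009, 0.2333]
tool_rot: [-0.0, 0.573, 0.819, -0.0]
ft_force: [1.5, -0.6, -0.1]
finger_gap: 0.998
```

```bash
python3 -c "
from h import *
go([.5155,-.1105,.18],-82.2)"
```

```text
at [0.3582 0.3009 0.2333] t 0.6 F [ 1.5 -0.6 -0.1] gap 0.998 q [ 0.59 -0.23  1.86 -0.    1.51  0.24]
t(cm) [-44.04   0.7    5.34] a [-1.000e-04  5.000e-04  1.784e+00]
```

Emit:
step_arm([
  {"tx": -44.0,"ty": 0.7,"tz": 5.3,"ax": 0,"ay": 0,"az": 1.78,"hand": -1},
  {"tx": -44.0,"ty": 0.7,"tz": 5.3,"ax": 0,"ay": 0,"az": 1.78,"hand": -1},
  {"tx": -44.0,"ty": 0.7,"tz": 5.3,"ax": 0,"ay": 0,"az": 1.78,"hand": -1},
  {"tx": -44.0,"ty": 0.7,"tz": 5.3,"ax": 0,"ay": 0,"az": 1.78,"hand": -1},
  {"tx": -44.0,"ty": 0.7,"tz": 5.3,"ax": 0,"ay": 0,"az": 1.78,"hand": -1},
])

```text
t: 1.1
eef_pos: [0.4483, 0.0695, 0.2036]
tool_rot: [-0.0, 0.834, 0.552, 0.0]
ft_force: [1.3, 1.1, -1.0]
finger_gap: 0.998
```

```bash
python3 -c "
from h import *
go([.5155,-.1105,.18],-82.2)"
```

```text
at [0.4483 0.0695 0.2036] t 1.1 F [ 1.3  1.1 -1. ] gap 0.998 q [ 0.04 -0.25  1.94  0.    1.46  0.44]
t(cm) [-13.95  13.22   2.36] a [ 0.0000e+00 -2.0000e-04  1.0335e+00]
```

Emit:
step_arm([
  {"tx": -14.0,"ty": 13.2,"tz": 2.4,"ax": 0,"ay": 0,"az": 1.03,"hand": -1},
  {"tx": -14.0,"ty": 13.2,"tz": 2.4,"ax": 0,"ay": 0,"az": 1.03,"hand": -1},
  {"tx": -14.0,"ty": 13.2,"tz": 2.4,"ax": 0,"ay": 0,"az": 1.03,"hand": -1},
  {"tx": -14.0,"ty": 13.2,"tz": 2.4,"ax": 0,"ay": 0,"az": 1.03,"hand": -1},
  {"tx": -14.0,"ty": 13.2,"tz": 2.4,"ax": 0,"ay": 0,"az": 1.03,"hand": -1},
])

```text
t: 1.6
eef_pos: [0.5163, -0.1132, 0.1784]
tool_rot: [0.0, 0.979, 0.206, -0.001]
ft_force: [0.2, 1.3, -0.4]
finger_gap: 0.998
```

```bash
python3 -c "
from h import *
go([.5155,-.1105,.13],-82.2)"
```

```text
at [ 0.5163 -0.1132  0.1784] t 1.6 F [ 0.2  1.3 -0.4] gap 0.998 q [-0.31 -0.02  1.77 -0.    1.39  0.84]
t(cm) [ 0.05 -0.28  4.84] a [0.0005 0.002  0.2788]
```

Emit:
step_arm([
  {"tx": 0,"ty": -0.3,"tz": 0,"ax": 0,"ay": 0,"az": 0.28,"hand": -1},
  {"tx": 0,"ty": -0.3,"tz": 2,"ax": 0,"ay": 0,"az": 0.28,"hand": -1},
  {"tx": 0,"ty": -0.3,"tz": 4.8,"ax": 0,"ay": 0,"az": 0.28,"hand": -1},
  {"tx": 0,"ty": -0.3,"tz": 4.8,"ax": 0,"ay": 0,"az": 0.28,"hand": -1},
])

```text
t: 2.0
eef_pos: [0.5118, -0.1049, 0.1275]
tool_rot: [-0.001, 0.997, 0.073, -0.004]
ft_force: [-1.3, -0.3, -0.9]
finger_gap: 0.997
```

```bash
python3 -c "
from h import *
go([.5155,-.1105,.064],-82.2)
snap('side','s1');snap('top','t1')
a=cv2.imread('pics/s1.png');cv2.imwrite('pics/s1c.png',cv2.resize(a[150:350,220:440],None,fx=3,fy=3,interpolation=2))"
```

```text
at [ 0.5118 -0.1049  0.1275] t 2.0 F [-1.3 -0.3 -0.9] gap 0.997 q [-0.3   0.02  1.83 -0.    1.3   1.12]
t(cm) [0.33 0.63 6.35] a [-0.0033  0.0071  0.0096]
```

View pics/s1c.png

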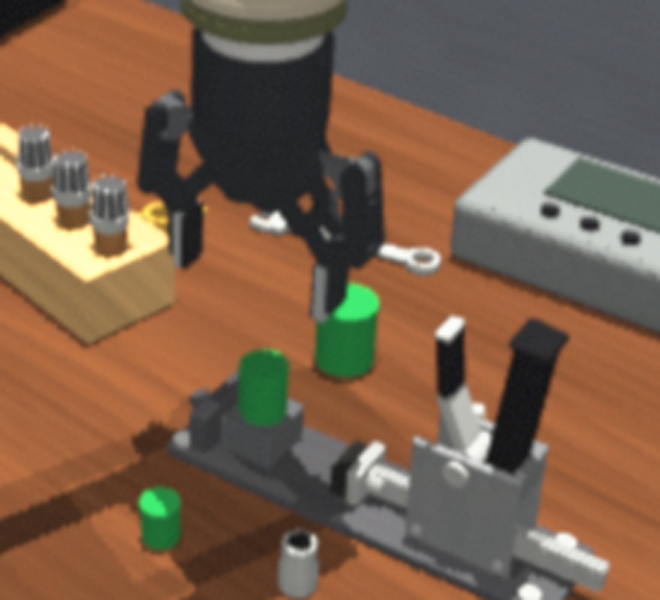

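The gripper is open above the caps, with the cap at crop (263,385) between and below the fingers and nothing touched. I'll re-read the settled pose before descending.

```bash
python3 -c "
from h import *
go([.5155,-.1105,.064],-82.2)
"
```

```text
at [ 0.5142 -0.1055  0.1315] t 2.1 F [-0.2  0.7  0.3] gap 1.0 q [-0.3   0.02  1.82 -0.    1.3   1.12]
t(cm) [0.07 0.52 6.75] a [-0.0009  0.002   0.0102]
```

Emit:
step_arm([
  {"tx": 0.1,"ty": 0.5,"tz": 0,"ax": 0,"ay": 0,"az": 0.01,"hand": -1},
  {"tx": 0.1,"ty": 0.5,"tz": 3,"ax": 0,"ay": 0,"az": 0.01,"hand": -1},
  {"tx": 0.1,"ty": 0.5,"tz": 6.7,"ax": 0,"ay": 0,"az": 0.01,"hand": -1},
  {"tx": 0.1,"ty": 0.5,"tz": 6.7,"ax": 0,"ay": 0,"az": 0.01,"hand": -1},
  {"tx": 0.1,"ty": 0.5,"tz": 6.7,"ax": 0,"ay": 0,"az": 0.01,"hand": -1},
])

```text
t: 2.6
eef_pos: [0.5168, -0.1108, 0.0659]
tool_rot: [-0.0, 0.998, 0.068, -0.0]
ft_force: [-0.9, 0.7, 1.3]
finger_gap: 1.001
```

```bash
python3 -c "
from h import *
snap('side','s2');snap('top','t2')
go([.5155,-.1105,.064],-82.2)
a=cv2.imread('pics/s2.png');cv2.imwrite('pics/s2c.png',cv2.resize(a[150:350,220:440],None,fx=3,fy=3,interpolation=2))"
```

```text
at [ 0.5184 -0.1112  0.0677] t 2.7 F [ 0.   0.5 -0.1] gap 0.999 q [-0.31  0.11  1.86 -0.    1.17  1.13]
t(cm) [-0.28 -0.11  0.37] a [ 0.0016 -0.0033 -0.0004]
```

View pics/s2c.png

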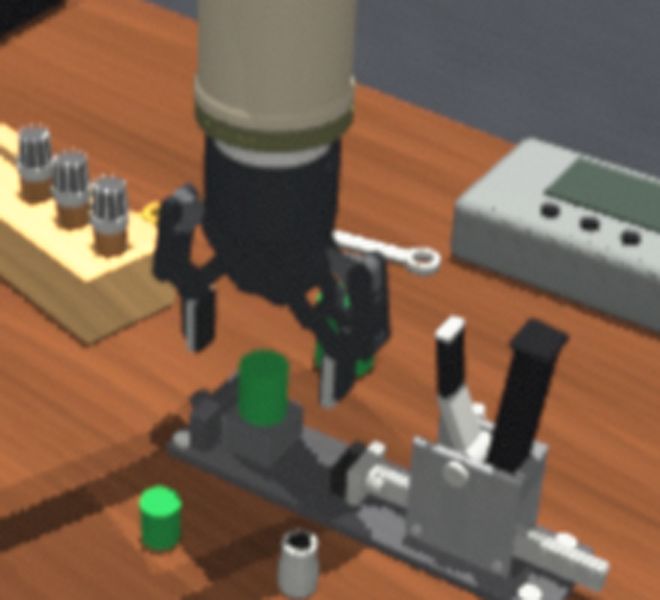

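The fingers straddle the cap (crop (262,388)), clear of the stop jaw and bar. Correcting by 2-3 mm and closing.

Emit:
step_arm([
  {"tx": -0.2,"ty": 0,"tz": 0.3,"ax": 0,"ay": 0,"az": 0,"hand": -1},
  {"tx": -0.2,"ty": 0,"tz": 0.3,"ax": 0,"ay": 0,"az": 0,"hand": 0},
  {"tx": -0.2,"ty": 0,"tz": 0.3,"ax": 0,"ay": 0,"az": 0,"hand": 0},
  {"tx": -0.2,"ty": 0,"tz": 0.3,"ax": 0,"ay": 0,"az": 0,"hand": 0},
  {"tx": -0.2,"ty": 0,"tz": 0.3,"ax": 0,"ay": 0,"az": 0,"hand": 0},
])

```text
t: 3.2
eef_pos: [0.5147, -0.1109, 0.0621]
tool_rot: [0.0, 0.998, 0.068, 0.0]
ft_force: [0.7, 1.4, -0.7]
finger_gap: 0.502
```

```bash
python3 -c "
from h import *
go([.5155,-.1105,.064],-82.2)
snap('side','s3')
go([.5155,-.1105,.064],-82.2)
a=cv2.imread('pics/s3.png');cv2.imwrite('pics/s3c.png',cv2.resize(a[200:320,240:400],None,fx=5,fy=5,interpolation=2))"
```

```text
at [ 0.5147 -0.1109  0.0621] t 3.2 F [ 0.7  1.4 -0.7] gap 0.502 q [-0.31  0.11  1.87 -0.    1.16  1.13]
t(cm) [ 0.08 -0.02 -0.19] a [ 0.0001 -0.0001 -0.0003]
at [ 0.5147 -0.1109  0.0621] t 3.25 F [-0.9 -0.8  0. ] gap 0.499 q [-0.31  0.11  1.87 -0.    1.16  1.13]
t(cm) [ 0.08 -0.03 -0.19] a [ 0.0001 -0.0001 -0.0003]
```

View pics/s3c.png

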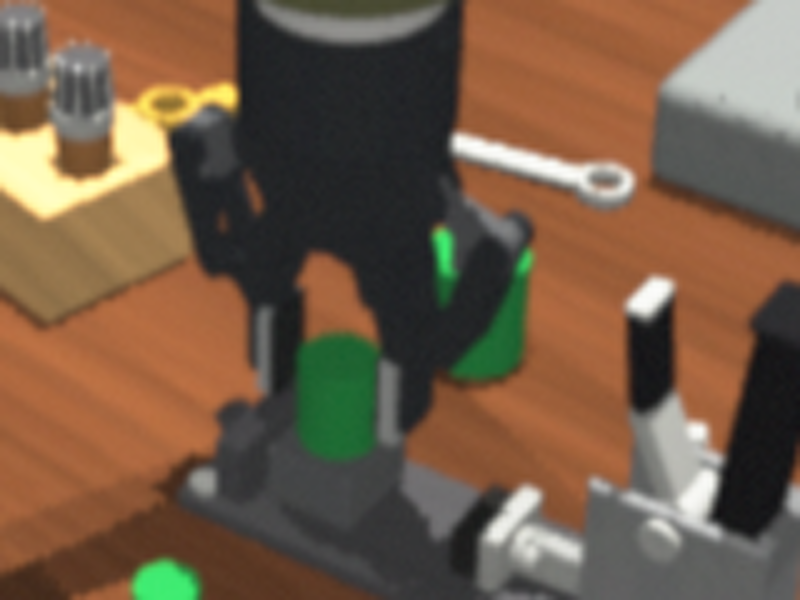

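Emit:
step_arm([
  {"tx": 0.1,"ty": 0,"tz": -0.2,"ax": 0,"ay": 0,"az": 0,"hand": 0},
  {"tx": 0.1,"ty": 0,"tz": -0.2,"ax": 0,"ay": 0,"az": 0,"hand": 0.2},
  {"tx": 0.1,"ty": 0,"tz": -0.2,"ax": 0,"ay": 0,"az": 0,"hand": 0.4},
  {"tx": 0.1,"ty": 0,"tz": -0.2,"ax": 0,"ay": 0,"az": 0,"hand": 0.5},
  {"tx": 0.1,"ty": 0,"tz": -0.2,"ax": 0,"ay": 0,"az": 0,"hand": 0.5},
])

```text
t: 3.75
eef_pos: [0.5162, -0.1109, 0.0645]
tool_rot: [0.0, 0.998, 0.068, 0.001]
ft_force: [-0.1, 0.1, 5.8]
finger_gap: 0.338
```

```bash
python3 -c "
from h import *
go([.5155,-.1105,.064],-82.2)
snap('side','s4')
go([.5155,-.1105,.13],-82.2)
a=cv2.imread('pics/s4.png');cv2.imwrite('pics/s4c.png',cv2.resize(a[200:320,240:400],None,fx=5,fy=5,interpolation=2))"
```

```text
at [ 0.5162 -0.1109  0.0645] t 3.75 F [-0.1  0.1  5.8] gap 0.338 q [-0.31  0.11  1.86  0.    1.17  1.13]
t(cm) [-0.06 -0.04  0.05] a [ 0.0005 -0.001  -0.0003]
at [ 0.5162 -0.1109  0.0645] t 3.8 F [-0.4  0.   4.6] gap 0.332 q [-0.31  0.11  1.86  0.    1.17  1.13]
t(cm) [-0.06 -0.04 -6.55] a [ 0.0005 -0.0011 -0.0003]
```

View pics/s4c.png

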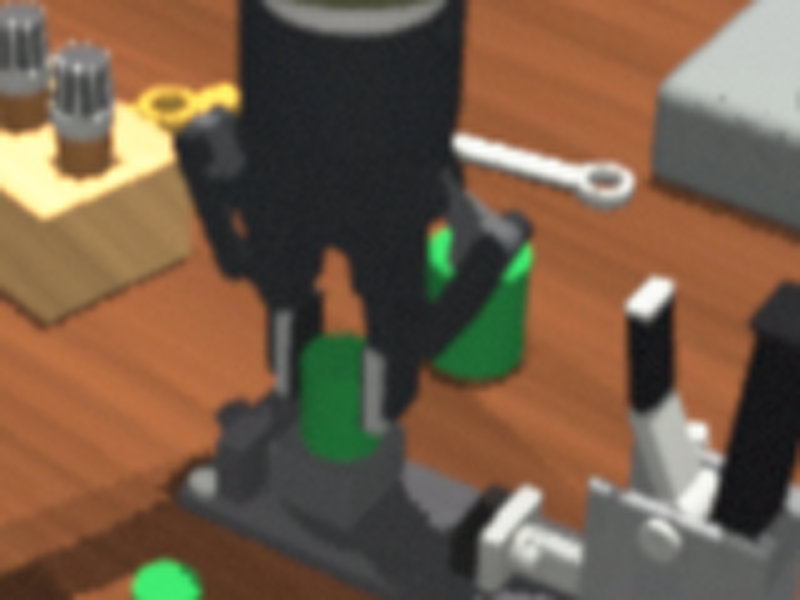

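Gripped: the gap stopped at 0.33 (28 mm, about the cap's width) while commanded to 0.25. Lifting straight up.

Emit:
step_arm([
  {"tx": 0,"ty": 0,"tz": 0,"ax": 0,"ay": 0,"az": 0,"hand": 0.8},
  {"tx": 0,"ty": 0,"tz": -1.0,"ax": 0,"ay": 0,"az": 0,"hand": 0.8},
  {"tx": 0,"ty": 0,"tz": -2.5,"ax": 0,"ay": 0,"az": 0,"hand": 0.8},
  {"tx": 0,"ty": 0,"tz": -5,"ax": 0,"ay": 0,"az": 0,"hand": 0.8},
  {"tx": 0,"ty": 0,"tz": -9,"ax": 0,"ay": 0,"az": 0,"hand": 0.8},
])

```text
t: 4.3
eef_pos: [0.5138, -0.1102, 0.1533]
tool_rot: [-0.001, 0.998, 0.068, -0.002]
ft_force: [0.0, 0.1, -0.8]
finger_gap: 0.335
```

```bash
python3 -c "
from h import *
go([.5155,-.1105,.064],-82.2)
snap('side','s5')
go([.583,.2095,.16],-8.3)
a=cv2.imread('pics/s5.png');cv2.imwrite('pics/s5c.png',cv2.resize(a[180:320,240:400],None,fx=4,fy=4,interpolation=2))"
```

```text
at [ 0.5138 -0.1102  0.1533] t 4.3 F [ 0.   0.1 -0.8] gap 0.335 q [-0.31 -0.    1.8  -0.    1.35  1.13]
t(cm) [0.2  0.08 8.93] a [-0.002   0.0042 -0.0003]
at [ 0.5183 -0.1115  0.1627] t 4.35 F [ 4.3 -2.   5.8] gap 0.338 q [-0.31 -0.01  1.79 -0.    1.35  1.13]
t(cm) [ 10.76 -30.93   0.25] a [ 0.0072 -0.0037 -1.29  ]
```

View pics/s5c.png

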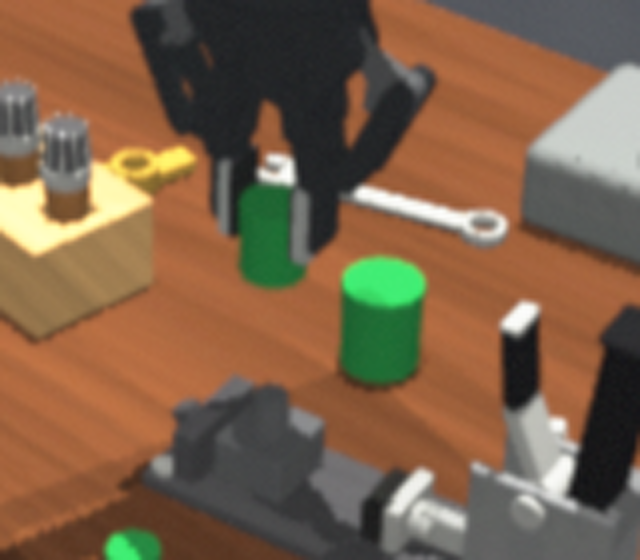

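The cap is held at crop (272,235), lifted clear; the adapter with bare post stays at crop (265,430). Moving to the rack now.

Emit:
step_arm([
  {"tx": 10.5,"ty": -30.9,"tz": -2,"ax": 0,"ay": 0,"az": -1.29,"hand": 0.8},
  {"tx": 10.5,"ty": -30.9,"tz": -2,"ax": 0,"ay": 0,"az": -1.29,"hand": 0.8},
  {"tx": 10.5,"ty": -30.9,"tz": -2,"ax": 0,"ay": 0,"az": -1.29,"hand": 0.8},
  {"tx": 10.5,"ty": -30.9,"tz": -2,"ax": 0,"ay": 0,"az": -1.29,"hand": 0.8},
  {"tx": 10.5,"ty": -30.9,"tz": -2,"ax": 0,"ay": 0,"az": -1.29,"hand": 0.8},
])

```text
t: 4.85
eef_pos: [0.5635, 0.1362, 0.1708]
tool_rot: [0.0, 0.902, 0.431, 0.001]
ft_force: [0.9, -0.3, -0.4]
finger_gap: 0.335
```

```bash
python3 -c "
from h import *
go([.583,.2095,.17],-8.3)"
```

```text
at [0.5635 0.1362 0.1708] t 4.85 F [ 0.9 -0.3 -0.4] gap 0.335 q [ 0.15  0.12  1.64 -0.    1.38  0.83]
t(cm) [ 6.92 -3.09  0.08] a [ 0.0014 -0.0007 -0.5341]
```

Emit:
step_arm([
  {"tx": 6.9,"ty": -3.1,"tz": 0,"ax": 0,"ay": 0,"az": -0.53,"hand": 0.8},
  {"tx": 6.9,"ty": -3.1,"tz": 0,"ax": 0,"ay": 0,"az": -0.53,"hand": 0.8},
  {"tx": 6.9,"ty": -3.1,"tz": 0,"ax": 0,"ay": 0,"az": -0.53,"hand": 0.8},
  {"tx": 6.9,"ty": -3.1,"tz": 0,"ax": 0,"ay": 0,"az": -0.53,"hand": 0.8},
  {"tx": 6.9,"ty": -3.1,"tz": 0,"ax": 0,"ay": 0,"az": -0.53,"hand": 0.8},
])

```text
t: 5.35
eef_pos: [0.5829, 0.2078, 0.1701]
tool_rot: [0.0, 0.759, 0.651, 0.0]
ft_force: [-0.3, 0.4, 0.2]
finger_gap: 0.334
```

```bash
python3 -c "
from h import *
snap('side','s6');snap('top','t6');
go([.583,.2095,.11],-8.3)
a=cv2.imread('pics/s6.png');cv2.imwrite('pics/s6c.png',cv2.resize(a[140:280,150:310],None,fx=4,fy=4,interpolation=2))"
```

```text
at [0.583  0.2073 0.17  ] t 5.45 F [ 0.3 -0.6  0.2] gap 0.336 q [ 0.26  0.23  1.52 -0.    1.39  0.42]
t(cm) [ 0.22 -0.04  6.  ] a [ 0.0006 -0.0003 -0.0129]
```

View pics/s6c.png

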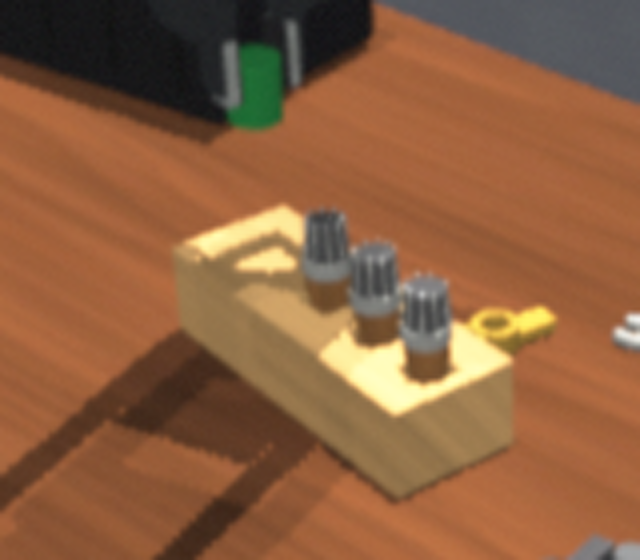

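```bash
python3 -c "
from h import *
p,d=load('s6'); i=p.astype(int); g=((i[...,1]>i[...,0]+40)&(i[...,1]>i[...,2]+30)); g[180:]=0; g[:,:180]=0;g[:,260:]=0
v,u=np.nonzero(g); print(u.min(),u.max(),v.min(),v.max())
w=v>v.max()-5; print('bottom',u[w].min(),u[w].max())
T=np.array([.583,.2073,.1375]); a=np.linspace(0,6.283,60)
P=proj('side',T+.0155*np.c_[np.cos(a),np.sin(a),0*a]); print(P.min(0),P.max(0))
"
```

```text
207 219 151 171
bottom 207 219
[206.78580399 165.38399567] [221.41150909 171.95753488]
```

The cap sits where predicted under the gripper (within 1-2 px) above the empty recess, crop (265,255). Descending.

Emit:
step_arm([
  {"tx": 0.2,"ty": 0,"tz": 3,"ax": 0,"ay": 0,"az": 0,"hand": 0.8},
  {"tx": 0.2,"ty": 0,"tz": 6,"ax": 0,"ay": 0,"az": 0,"hand": 0.8},
  {"tx": 0.2,"ty": 0,"tz": 7.5,"ax": 0,"ay": 0,"az": 0,"hand": 0.8},
  {"tx": 0.2,"ty": 0,"tz": 8,"ax": 0,"ay": 0,"az": 0,"hand": 0.8},
  {"tx": 0.2,"ty": 0,"tz": 8,"ax": 0,"ay": 0,"az": 0,"hand": 0.8},
])

```text
t: 5.95
eef_pos: [0.583, 0.209, 0.0891]
tool_rot: [-0.0, 0.76, 0.65, -0.0]
ft_force: [-0.1, 0.1, -0.3]
finger_gap: 0.337
```

```bash
python3 -c "
from h import *
snap('side','s7')
go([.583,.2095,.0725],-8.3)
a=cv2.imread('pics/s7.png');cv2.imwrite('pics/s7c.png',cv2.resize(a[140:280,150:310],None,fx=4,fy=4,interpolation=2))"
```

```text
at [0.5837 0.2092 0.0902] t 6.0 F [ 0.3 -0.8 -0.1] gap 0.329 q [0.26 0.31 1.58 0.   1.25 0.42]
t(cm) [ 0.01 -0.08  1.77] a [ 0.0009 -0.0004 -0.011 ]
```

View pics/s7c.png

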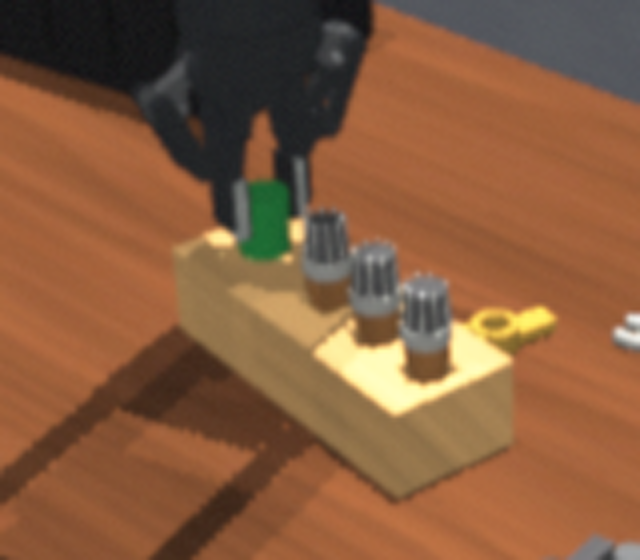

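The cap is just above the recess at crop (265,222). Lowering the last 17 mm gently.

Emit:
step_arm([
  {"tx": 0,"ty": 0,"tz": 0.6,"ax": 0,"ay": 0,"az": 0,"hand": 0.8},
  {"tx": 0,"ty": 0,"tz": 1.1,"ax": 0,"ay": 0,"az": 0,"hand": 0.8},
  {"tx": 0,"ty": 0,"tz": 1.4,"ax": 0,"ay": 0,"az": 0,"hand": 0.8},
  {"tx": 0,"ty": 0,"tz": 1.5,"ax": 0,"ay": 0,"az": 0,"hand": 0.8},
  {"tx": 0,"ty": 0,"tz": 1.6,"ax": 0,"ay": 0,"az": 0,"hand": 0.8},
])

```text
t: 6.5
eef_pos: [0.5831, 0.2093, 0.0732]
tool_rot: [-0.0, 0.76, 0.65, -0.0]
ft_force: [-0.8, 0.5, -0.1]
finger_gap: 0.335
```

```bash
python3 -c "
from h import *
snap('side','s8')
go([.583,.2095,.0725],-8.3)"
```

```text
at [0.5831 0.2093 0.0731] t 6.55 F [-0.5 -0.3  0.9] gap 0.338 q [0.26 0.33 1.59 0.   1.22 0.42]
t(cm) [ 0.02 -0.01  0.06] a [-0.0002  0.0001 -0.0102]
```

Emit:
step_arm([
  {"tx": 0,"ty": 0,"tz": 0.1,"ax": 0,"ay": 0,"az": 0,"hand": 0.8},
  {"tx": 0,"ty": 0,"tz": 0.15,"ax": 0,"ay": 0,"az": 0,"hand": 0.8},
  {"tx": 0,"ty": 0,"tz": 0.15,"ax": 0,"ay": 0,"az": 0,"hand": 0.8},
])

```text
t: 6.85
eef_pos: [0.5834, 0.2094, 0.0726]
tool_rot: [0.0, 0.76, 0.65, 0.0]
ft_force: [-3.2, 0.1, 6.4]
finger_gap: 0.333
```

```bash
python3 -c "
from h import *
snap('side','s9')
go([.583,.2095,.0725],-8.3)
a=cv2.imread('pics/s9.png');cv2.imwrite('pics/s9c.png',cv2.resize(a[140:280,150:310],None,fx=4,fy=4,interpolation=2))"
```

```text
at [0.5833 0.2094 0.0726] t 6.9 F [-2.6 -0.7  5.3] gap 0.338 q [0.26 0.33 1.59 0.   1.22 0.42]
t(cm) [ 0.01 -0.04  0.01] a [ 0.0004 -0.0002 -0.0101]
```

View pics/s9c.png

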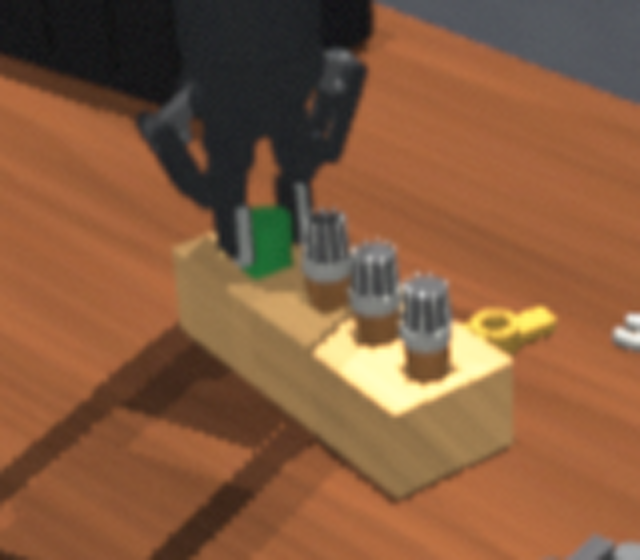

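Floor contact at about 5 N, at the expected height (z 72.6 mm), and the cap looks sunk into the recess. Releasing partly, then rising.

Emit:
step_arm([
  {"tx": 0,"ty": 0,"tz": -0.1,"ax": 0,"ay": 0,"az": 0,"hand": 0.1},
  {"tx": 0,"ty": 0,"tz": -0.1,"ax": 0,"ay": 0,"az": 0,"hand": -0.2},
  {"tx": 0,"ty": 0,"tz": -0.1,"ax": 0,"ay": 0,"az": 0,"hand": -0.3},
  {"tx": 0,"ty": 0,"tz": -3,"ax": 0,"ay": 0,"az": 0,"hand": -0.3},
  {"tx": 0,"ty": 0,"tz": -7,"ax": 0,"ay": 0,"az": 0,"hand": -0.3},
])

```text
t: 7.4
eef_pos: [0.5808, 0.2086, 0.139]
tool_rot: [-0.001, 0.76, 0.65, -0.003]
ft_force: [1.4, 0.3, 0.4]
finger_gap: 0.653
```

Emit:
step_arm([
  {"tx": 0,"ty": 0,"tz": -4,"ax": 0,"ay": 0,"az": 0,"hand": -0.6},
  {"tx": 0,"ty": 0,"tz": -8,"ax": 0,"ay": 0,"az": 0,"hand": -1},
  {"tx": 0,"ty": 0,"tz": -11,"ax": 0,"ay": 0,"az": 0,"hand": -1},
  {"tx": 0,"ty": 0,"tz": -11,"ax": 0,"ay": 0,"az": 0,"hand": -1},
])

```text
t: 7.8
eef_pos: [0.5858, 0.21, 0.2584]
tool_rot: [0.002, 0.76, 0.65, 0.004]
ft_force: [0.8, -0.4, 1.1]
finger_gap: 0.998
```

```bash
python3 -c "
from h import *
snap('side','s10')
print(cw(-.058,0,.2))
go(cw(-.058,0,.25),-82.2)
a=cv2.imread('pics/s10.png');cv2.imwrite('pics/s10c.png',cv2.resize(a[140:280,150:310],None,fx=4,fy=4,interpolation=2))"
```

```text
[ 0.53145775 -0.24620929  0.2       ]
at [0.5847 0.2097 0.2552] t 7.85 F [ 0.4  0.3 -0.5] gap 1.004 q [0.26 0.18 1.42 0.   1.53 0.42]
t(cm) [-45.87   1.77   0.42] a [ 0.0031 -0.0056  1.2797]
```

View pics/s10c.png

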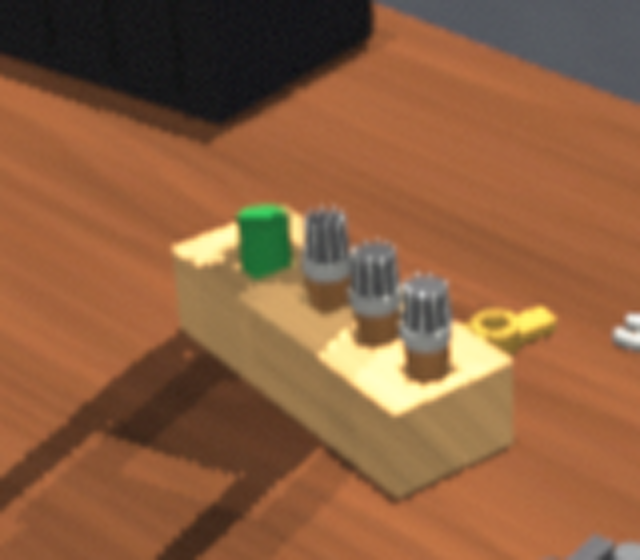

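The cap stands mouth down, upright in the recess at crop (265,240), about a third sunk, and brushes are untouched. Now over to the trigger.

Emit:
step_arm([
  {"tx": -45.9,"ty": 1.8,"tz": 0.4,"ax": 0,"ay": 0,"az": 1.28,"hand": -1},
  {"tx": -45.9,"ty": 1.8,"tz": 0.4,"ax": 0,"ay": 0,"az": 1.28,"hand": -1},
  {"tx": -45.9,"ty": 1.8,"tz": 0.4,"ax": 0,"ay": 0,"az": 1.28,"hand": -1},
  {"tx": -45.9,"ty": 1.8,"tz": 0.4,"ax": 0,"ay": 0,"az": 1.28,"hand": -1},
  {"tx": -45.9,"ty": 1.8,"tz": 0.4,"ax": 0,"ay": 0,"az": 1.28,"hand": -1},
])

```text
t: 8.35
eef_pos: [0.5529, -0.0407, 0.2475]
tool_rot: [-0.001, 0.946, 0.324, -0.001]
ft_force: [0.2, -0.3, 0.2]
finger_gap: 0.999
```

```bash
python3 -c "
from h import *
go(cw(-.063,0,.25),-82.2)"
```

```text
at [ 0.5529 -0.0407  0.2475] t 8.35 F [ 0.2 -0.3  0.2] gap 0.999 q [-0.17  0.01  1.62 -0.    1.52  0.74]
t(cm) [-14.54  15.36  -0.25] a [-0.0014  0.0023  0.5239]
```

Emit:
step_arm([
  {"tx": -14.5,"ty": 15.4,"tz": 0,"ax": 0,"ay": 0,"az": 0.52,"hand": -1},
  {"tx": -14.5,"ty": 15.4,"tz": 0,"ax": 0,"ay": 0,"az": 0.52,"hand": -1},
  {"tx": -14.5,"ty": 15.4,"tz": 0,"ax": 0,"ay": 0,"az": 0.52,"hand": -1},
  {"tx": -14.5,"ty": 15.4,"tz": 0,"ax": 0,"ay": 0,"az": 0.52,"hand": -1},
  {"tx": -14.5,"ty": 15.4,"tz": 0,"ax": 0,"ay": 0,"az": 0.52,"hand": -1},
])

```text
t: 8.85
eef_pos: [0.5333, -0.2542, 0.2473]
tool_rot: [-0.0, 0.998, 0.069, -0.002]
ft_force: [-0.0, 0.7, -0.4]
finger_gap: 0.995
```

```bash
python3 -c "
from h import *
snap('top','t11');snap('side','s11')
go(cw(-.063,0,.25),-82.2)
a=cv2.imread('pics/s11.png');cv2.imwrite('pics/s11c.png',cv2.resize(a[150:350,240:440],None,fx=3,fy=3,interpolation=2))
a=cv2.imread('pics/t11.png');cv2.imwrite('pics/t11c.png',cv2.resize(a[180:300,130:430],None,fx=2.6,fy=2.6,interpolation=2))"
```

```text
at [ 0.5341 -0.2513  0.2475] t 8.95 F [ 0.8 -0.8  0.2] gap 0.996 q [-0.53  0.11  1.51 -0.    1.52  0.9 ]
t(cm) [-0.2  -0.04 -0.25] a [-0.0018  0.0024  0.007 ]
```

View pics/s11c.png

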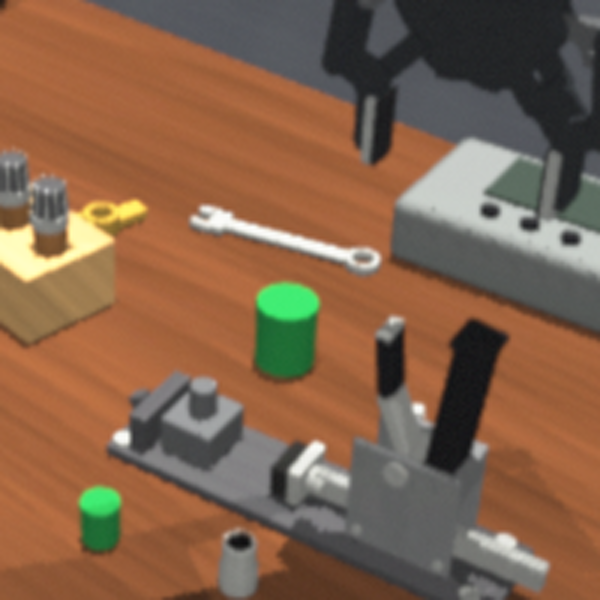

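View pics/t11c.png

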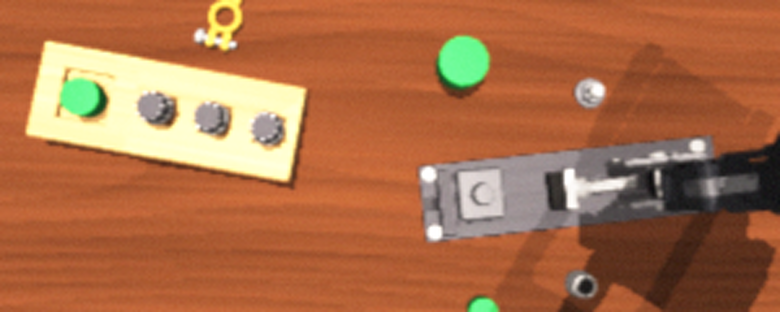

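Cap at (82,97) sits inside the recess. The adapter foot is at (481,194), square to the clamp, and the pad front is at (550,190). Now measuring the gaps along the clamp axis.

```bash
cat >> h.py <<'E'
def profile(n,f,z,xs,ys):
    p,_=load(f); g=cv2.cvtColor(p,cv2.COLOR_RGB2GRAY).astype(np.float32); out=0
    for y in ys:
        uv=proj(n,np.array([cw(x,y,z) for x in xs])).astype(np.float32); out=out+cv2.remap(g,uv[None,:,0],uv[None,:,1],cv2.INTER_LINEAR)[0]
    return out/len(ys)
E
python3 -c "
from h import *
xs=np.arange(.0,.115,.002)
a=profile('top','t11',.031,xs,[-.012,-.011,.011,.012])
for x,v in zip(xs,a): print(f'{x*1000:.0f}:{v:.0f}',end=' ')
print()
a=profile('side','s11',.031,xs,[-.013,.013])
for x,v in zip(xs,a): print(f'{x*1000:.0f}:{v:.0f}',end=' ')
"
```

```text
0:182 2:238 4:250 6:251 8:238 10:132 12:66 14:51 16:51 18:52 20:47 22:43 24:69 26:119 28:147 30:152 32:152 34:153 36:154 38:153 40:153 42:154 44:154 46:154 48:154 50:153 52:154 54:154 56:155 58:152 60:148 62:172 64:202 66:209 68:210 70:210 72:208 74:201 76:195 78:190 80:183 82:184 84:195 86:208 88:217 90:218 92:217 94:206 96:164 98:125 100:129 102:151 104:154 106:149 108:149 110:144 112:118 114:98 
0:145 2:211 4:237 6:238 8:221 10:150 12:92 14:80 16:81 18:91 20:109 22:122 24:123 26:123 28:123 30:123 32:122 34:123 36:123 38:123 40:124 42:124 44:123 46:113 48:97 50:93 52:91 54:88 56:82 58:81 60:108 62:143 64:160 66:163 68:163 70:162 72:158 74:146 76:129 78:119 80:117 82:118 84:120 86:122 88:123 90:123 92:120 94:119 96:101 98:71 100:68 102:93 104:119 106:127 108:128 110:127 112:123 114:112
```

Emit:
step_arm([
  {"tx": -0.2,"ty": 0,"tz": 3,"ax": 0,"ay": 0,"az": 0,"hand": -1},
  {"tx": -0.2,"ty": 0,"tz": 7,"ax": 0,"ay": 0,"az": 0,"hand": -1},
  {"tx": -0.2,"ty": 0,"tz": 10,"ax": 0,"ay": 0,"az": 0,"hand": -1},
  {"tx": -0.2,"ty": 0,"tz": 12.3,"ax": 0,"ay": 0,"az": 0,"hand": -1},
  {"tx": -0.2,"ty": 0,"tz": 12.3,"ax": 0,"ay": 0,"az": 0,"hand": -1},
])

```text
t: 9.45
eef_pos: [0.5308, -0.2462, 0.1213]
tool_rot: [-0.003, 0.997, 0.074, -0.004]
ft_force: [-0.8, -0.7, -0.8]
finger_gap: 1.0
```

```bash
python3 -c "
from h import *
snap('side','s12');snap('top','t12')
go(cw(-.063,0,.124),-82.2)
a=cv2.imread('pics/s12.png');cv2.imwrite('pics/s12c.png',cv2.resize(a[180:330,310:460],None,fx=4,fy=4,interpolation=2))
"
```

```text
at [ 0.5334 -0.2483  0.1263] t 9.55 F [ 1.  -1.4 -0.3] gap 1.002 q [-0.52  0.19  1.65  0.    1.3   0.9 ]
t(cm) [-0.16  0.26  0.23] a [-0.0012  0.0011  0.0117]
```

View pics/s12c.png

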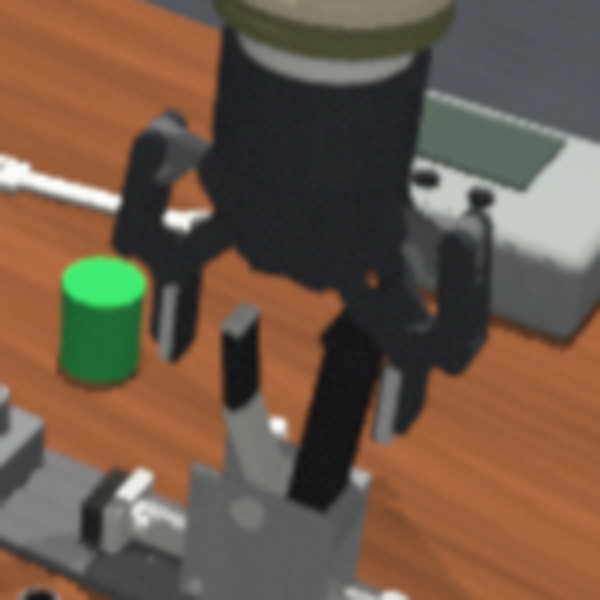

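Fingers straddle the trigger (crop (240,365)) and grip (345,400) with clearance. I'll narrow to 68 mm and settle at 4 mm short of the trigger.

Emit:
step_arm([
  {"tx": -0.2,"ty": 0.2,"tz": 0.2,"ax": 0,"ay": 0,"az": 0.01,"hand": -0.6},
  {"tx": -0.2,"ty": 0.2,"tz": 0.2,"ax": 0,"ay": 0,"az": 0.01,"hand": -0.6},
  {"tx": -0.2,"ty": 0.2,"tz": 0.2,"ax": 0,"ay": 0,"az": 0.01,"hand": -0.6},
  {"tx": -0.2,"ty": 0.2,"tz": 0.2,"ax": 0,"ay": 0,"az": 0.01,"hand": -0.6},
])

```text
t: 9.95
eef_pos: [0.5321, -0.2526, 0.1255]
tool_rot: [0.0, 0.998, 0.068, 0.001]
ft_force: [0.4, 0.2, 0.1]
finger_gap: 0.799
```

```bash
cat >> h.py <<'E'
def st():
    s=manip.read_state(); F=s['ft_force']; print('t',round(s['t'],2),'clamp mm',(wc(s['eef_pos'])*1000).round(1),'Fx_clamp',round(F[:2]@CX,2),'Fy',round(F[:2]@CY,2),'Fz',round(F[2],1),'gap',round(s['finger_gap']*85,1))
E
python3 -c "
from h import *
st();snap('top','t13');st()
"
```

```text
t 9.95 clamp mm [-64.4   0.2 125.5] Fx_clamp 0.17 Fy -0.44 Fz 0.1 gap 67.9
t 10.0 clamp mm [-64.3   0.4 125.2] Fx_clamp -0.11 Fy -0.23 Fz -0.4 gap 68.1
```

Pull the trigger back in small steps, feeling for contact.

Emit:
step_arm([
  {"tx": 0,"ty": 0.3,"tz": 0,"ax": 0,"ay": 0,"az": 0,"hand": -0.6},
  {"tx": 0,"ty": 0.6,"tz": 0,"ax": 0,"ay": 0,"az": 0,"hand": -0.6},
  {"tx": 0,"ty": 0.8,"tz": 0,"ax": 0,"ay": 0,"az": 0,"hand": -0.6},
  {"tx": 0,"ty": 0.8,"tz": 0,"ax": 0,"ay": 0,"az": 0,"hand": -0.6},
])

```text
t: 10.4
eef_pos: [0.5328, -0.2606, 0.1246]
tool_rot: [-0.0, 0.998, 0.068, 0.0]
ft_force: [0.4, 1.7, 1.4]
finger_gap: 0.802
```

```bash
python3 -c "
from h import *
st();snap('side','s14');st()
"
```

```text
t 10.4 clamp mm [-72.4   0.6 124.6] Fx_clamp 1.63 Fy -0.58 Fz 1.4 gap 68.2
t 10.45 clamp mm [-72.2   0.6 124.6] Fx_clamp 1.39 Fy -0.49 Fz 1.0 gap 68.0
```

Emit:
step_arm([
  {"tx": 0,"ty": 0.3,"tz": 0,"ax": 0,"ay": 0,"az": 0,"hand": -0.6},
  {"tx": 0,"ty": 0.6,"tz": 0,"ax": 0,"ay": 0,"az": 0,"hand": -0.6},
  {"tx": 0,"ty": 1.0,"tz": 0,"ax": 0,"ay": 0,"az": 0,"hand": -0.6},
  {"tx": 0,"ty": 1.0,"tz": 0,"ax": 0,"ay": 0,"az": 0,"hand": -0.6},
])

```text
t: 10.85
eef_pos: [0.5343, -0.2702, 0.1249]
tool_rot: [-0.0, 0.998, 0.068, 0.0]
ft_force: [-0.6, 4.3, 4.8]
finger_gap: 0.799
```

```bash
python3 -c "
from h import *
st();snap('side','s15');st()
a=cv2.imread('pics/s15.png');cv2.imwrite('pics/s15c.png',cv2.resize(a[180:340,270:450],None,fx=4,fy=4,interpolation=2)[:600])
xs=np.arange(.02,.05,.002)
for f in('s14','s15'): print(profile('side',f,.031,np.arange(0.004,.03,.002),[-.013,.013]).round())
"
```

```text
t 10.85 clamp mm [-82.1   0.4 124.9] Fx_clamp 4.34 Fy 0.04 Fz 4.8 gap 68.0
t 10.9 clamp mm [-82.    0.4 124.8] Fx_clamp 4.03 Fy -0.21 Fz 4.5 gap 68.0
[236. 237. 219. 149.  91.  81.  82.  90. 109. 119. 120. 121. 122.]
[143. 209. 242. 244. 232. 166.  99.  80.  81.  90. 106. 118. 121.]
```

View pics/s15c.png

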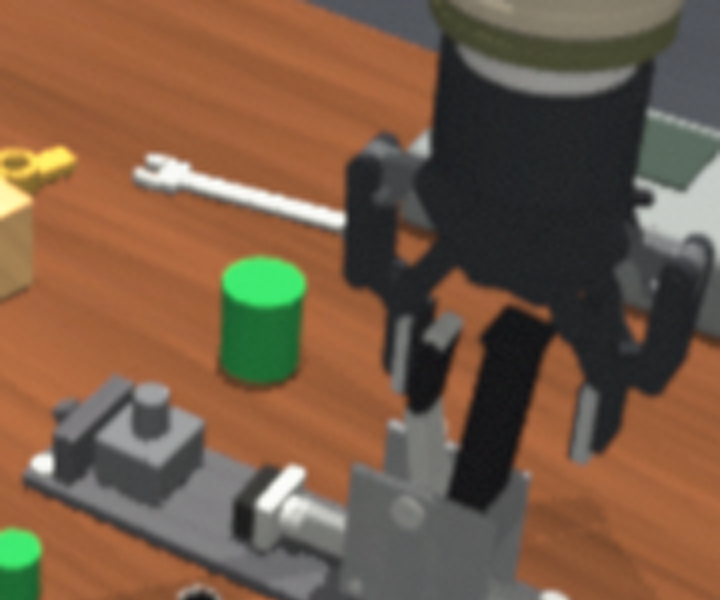

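Trigger (crop (430,365)) is being pulled by the front pad and the bar has advanced ~5 mm. Continuing to near full stroke.

Emit:
step_arm([
  {"tx": 0,"ty": 0.3,"tz": 0,"ax": 0,"ay": 0,"az": 0,"hand": -0.6},
  {"tx": 0,"ty": 0.6,"tz": 0,"ax": 0,"ay": 0,"az": 0,"hand": -0.6},
  {"tx": 0,"ty": 0.8,"tz": 0,"ax": 0,"ay": 0,"az": 0,"hand": -0.6},
  {"tx": 0,"ty": 0.8,"tz": 0,"ax": 0,"ay": 0,"az": 0,"hand": -0.6},
])

```text
t: 11.3
eef_pos: [0.5355, -0.2777, 0.1252]
tool_rot: [-0.0, 0.998, 0.068, 0.0]
ft_force: [-2.1, 5.9, 7.1]
finger_gap: 0.796
```

```bash
cat >> h.py <<'E'
def edge(n,f):
    # pad: white plate (bright) behind black pad: 50% crossing bright->dark = pad back face
    xs=np.arange(-.005,.075,.0005); a=profile(n,f,.031,xs,[-.013,-.011,.011,.013]); 
    k=np.where((a[:-1]>155)&(a[1:]<=155)&(np.arange(len(a)-1)<len(a)))[0]
    g=np.gradient(a); j=np.argmin(g[:130]); print(f,'pad back edge mm',(xs[j]*1000).round(1),'crossings',(xs[k]*1000).round(1)[:5])
E
python3 -c "
from h import *
st();snap('side','s16');st()
for f in('s0','s12','s14','s15','s16'): edge('side',f if f!='s0' else 'side0')
"
```

```text
t 11.3 clamp mm [-89.7   0.3 125.2] Fx_clamp 6.1 Fy 1.24 Fz 7.1 gap 67.7
t 11.35 clamp mm [-89.8   0.3 125.3] Fx_clamp 5.94 Fy 1.11 Fz 6.8 gap 67.8
side0 pad back edge mm 10.0 crossings [-3. 10.]
s12 pad back edge mm 9.5 crossings [-5.   8.  71.5]
s14 pad back edge mm 9.5 crossings [-4.   9.5 71. ]
s15 pad back edge mm 14.5 crossings [ 1.5 14.  71. ]
s16 pad back edge mm 17.5 crossings [ 5.  17.5 71. ]
```

Emit:
step_arm([
  {"tx": 0,"ty": -0.8,"tz": 0,"ax": 0,"ay": 0,"az": 0,"hand": -0.6},
  {"tx": 0,"ty": -1.6,"tz": 0,"ax": 0,"ay": 0,"az": 0,"hand": -0.6},
  {"tx": 0,"ty": -2.4,"tz": 0,"ax": 0,"ay": 0,"az": 0,"hand": -0.6},
  {"tx": 0,"ty": -2.4,"tz": 0,"ax": 0,"ay": 0,"az": 0,"hand": -0.6},
])

```text
t: 11.75
eef_pos: [0.5317, -0.2532, 0.1243]
tool_rot: [-0.0, 0.998, 0.068, -0.0]
ft_force: [0.4, -0.5, -0.5]
finger_gap: 0.799
```

```bash
python3 -c "
from h import *
st();snap('side','s17');st()
for f in('s16','s17'): edge('side',f)
"
```

```text
t 11.75 clamp mm [-65.    0.7 124.3] Fx_clamp -0.56 Fy -0.34 Fz -0.5 gap 67.9
t 11.8 clamp mm [-65.5   0.6 124.5] Fx_clamp -0.25 Fy 0.02 Fz -0.3 gap 68.2
s16 pad back edge mm 17.5 crossings [ 5.  17.5 71. ]
s17 pad back edge mm 17.5 crossings [ 3.5 17.5 71.5]
```

Emit:
step_arm([
  {"tx": 0,"ty": 0.6,"tz": 0,"ax": 0,"ay": 0,"az": 0,"hand": -0.6},
  {"tx": 0,"ty": 1.2,"tz": 0,"ax": 0,"ay": 0,"az": 0,"hand": -0.6},
  {"tx": 0,"ty": 1.7,"tz": 0,"ax": 0,"ay": 0,"az": 0,"hand": -0.6},
  {"tx": 0,"ty": 2.2,"tz": 0,"ax": 0,"ay": 0,"az": 0,"hand": -0.6},
  {"tx": 0,"ty": 2.4,"tz": 0,"ax": 0,"ay": 0,"az": 0,"hand": -0.6},
])

```text
t: 12.3
eef_pos: [0.5356, -0.278, 0.1253]
tool_rot: [-0.001, 0.998, 0.068, 0.0]
ft_force: [-2.5, 12.7, 9.8]
finger_gap: 0.799
```

```bash
python3 -c "
from h import *
st();snap('side','s18');st()
for f in('s17','s18'): edge('side',f)
"
```

```text
t 12.3 clamp mm [-90.1   0.2 125.3] Fx_clamp 12.88 Fy 0.72 Fz 9.8 gap 67.9
t 12.35 clamp mm [-89.9   0.2 125.3] Fx_clamp 8.88 Fy 0.25 Fz 8.5 gap 68.2
s17 pad back edge mm 17.5 crossings [ 3.5 17.5 71.5]
s18 pad back edge mm 26.0 crossings [13.  25.5 71. ]
```

Emit:
step_arm([
  {"tx": 0,"ty": -0.8,"tz": 0,"ax": 0,"ay": 0,"az": 0,"hand": -0.6},
  {"tx": 0,"ty": -1.6,"tz": 0,"ax": 0,"ay": 0,"az": 0,"hand": -0.6},
  {"tx": 0,"ty": -2.4,"tz": 0,"ax": 0,"ay": 0,"az": 0,"hand": -0.6},
  {"tx": 0,"ty": -2.4,"tz": 0,"ax": 0,"ay": 0,"az": 0,"hand": -0.6},
  {"tx": 0,"ty": -2.4,"tz": 0,"ax": 0,"ay": 0,"az": 0,"hand": -0.6},
])

```text
t: 12.85
eef_pos: [0.532, -0.2542, 0.1247]
tool_rot: [0.0, 0.998, 0.068, 0.0]
ft_force: [0.2, -0.2, -0.1]
finger_gap: 0.799
```

Emit:
step_arm([
  {"tx": 0,"ty": 0.6,"tz": 0,"ax": 0,"ay": 0,"az": 0,"hand": -0.6},
  {"tx": 0,"ty": 1.2,"tz": 0,"ax": 0,"ay": 0,"az": 0,"hand": -0.6},
  {"tx": 0,"ty": 1.7,"tz": 0,"ax": 0,"ay": 0,"az": 0,"hand": -0.6},
  {"tx": 0,"ty": 2.1,"tz": 0,"ax": 0,"ay": 0,"az": 0,"hand": -0.6},
  {"tx": 0,"ty": 2.4,"tz": 0,"ax": 0,"ay": 0,"az": 0,"hand": -0.6},
])

```text
t: 13.35
eef_pos: [0.5356, -0.2781, 0.1254]
tool_rot: [-0.001, 0.998, 0.068, 0.0]
ft_force: [-3.7, 15.4, 9.9]
finger_gap: 0.8
```

```bash
python3 -c "
from h import *
st();snap('side','s19');st()
for f in('s18','s19'): edge('side',f)
"
```

```text
t 13.35 clamp mm [-90.2   0.2 125.4] Fx_clamp 15.73 Fy 1.56 Fz 9.9 gap 68.0
t 13.4 clamp mm [-89.9   0.2 125.4] Fx_clamp 8.03 Fy 0.29 Fz 8.2 gap 67.9
s18 pad back edge mm 26.0 crossings [13.  25.5 71. ]
s19 pad back edge mm 33.5 crossings [20.5 33.5 71. ]
```

Emit:
step_arm([
  {"tx": 0,"ty": -0.8,"tz": 0,"ax": 0,"ay": 0,"az": 0,"hand": -0.6},
  {"tx": 0,"ty": -1.6,"tz": 0,"ax": 0,"ay": 0,"az": 0,"hand": -0.6},
  {"tx": 0,"ty": -2.4,"tz": 0,"ax": 0,"ay": 0,"az": 0,"hand": -0.6},
  {"tx": 0,"ty": -2.4,"tz": 0,"ax": 0,"ay": 0,"az": 0,"hand": -0.6},
  {"tx": 0,"ty": -2.4,"tz": 0,"ax": 0,"ay": 0,"az": 0,"hand": -0.6},
])

```text
t: 13.9
eef_pos: [0.532, -0.2542, 0.1247]
tool_rot: [0.0, 0.998, 0.068, 0.0]
ft_force: [-0.5, -0.3, 0.5]
finger_gap: 0.797
```

```bash
python3 -c "
from h import *
st();snap('side','s20');st();edge('side','s20')
a=cv2.imread('pics/s20.png');cv2.imwrite('pics/s20c.png',cv2.resize(a[200:340,270:430],None,fx=4,fy=4,interpolation=2)[:600])
"
```

```text
t 13.9 clamp mm [-66.    0.5 124.7] Fx_clamp -0.26 Fy 0.52 Fz 0.5 gap 67.7
t 13.95 clamp mm [-66.3   0.5 124.8] Fx_clamp 0.67 Fy -0.09 Fz 0.7 gap 67.9
s20 pad back edge mm 33.5 crossings [20.5 33.5 71.5]
```

View pics/s20c.png

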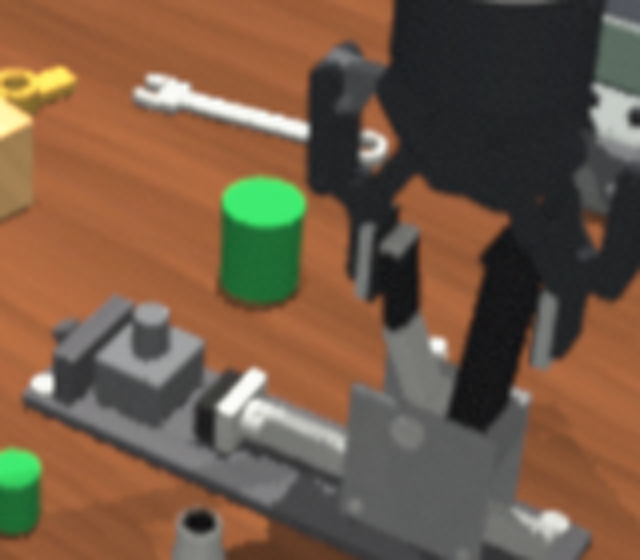

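Pad at crop (215,405), roughly 13 mm short of the foot. One more full stroke, then careful ones.

Emit:
step_arm([
  {"tx": 0,"ty": 0.6,"tz": 0,"ax": 0,"ay": 0,"az": 0,"hand": -0.6},
  {"tx": 0,"ty": 1.2,"tz": 0,"ax": 0,"ay": 0,"az": 0,"hand": -0.6},
  {"tx": 0,"ty": 1.7,"tz": 0,"ax": 0,"ay": 0,"az": 0,"hand": -0.6},
  {"tx": 0,"ty": 2.1,"tz": 0,"ax": 0,"ay": 0,"az": 0,"hand": -0.6},
  {"tx": 0,"ty": 2.4,"tz": 0,"ax": 0,"ay": 0,"az": 0,"hand": -0.6},
])

```text
t: 14.45
eef_pos: [0.5356, -0.2781, 0.1254]
tool_rot: [-0.001, 0.998, 0.068, 0.0]
ft_force: [-2.3, 14.9, 9.8]
finger_gap: 0.798
```

```bash
python3 -c "
from h import *
st();snap('side','s21');st()
edge('side','s21')
"
```

```text
t 14.45 clamp mm [-90.2   0.2 125.4] Fx_clamp 15.03 Fy 0.24 Fz 9.8 gap 67.8
t 14.5 clamp mm [-89.9   0.2 125.3] Fx_clamp 7.93 Fy 0.54 Fz 8.2 gap 67.9
s21 pad back edge mm 41.5 crossings [28.5 41.5 71. ]
```

Emit:
step_arm([
  {"tx": 0,"ty": -0.8,"tz": 0,"ax": 0,"ay": 0,"az": 0,"hand": -0.6},
  {"tx": 0,"ty": -1.6,"tz": 0,"ax": 0,"ay": 0,"az": 0,"hand": -0.6},
  {"tx": 0,"ty": -2.4,"tz": 0,"ax": 0,"ay": 0,"az": 0,"hand": -0.6},
  {"tx": 0,"ty": -2.4,"tz": 0,"ax": 0,"ay": 0,"az": 0,"hand": -0.6},
  {"tx": 0,"ty": -2.4,"tz": 0,"ax": 0,"ay": 0,"az": 0,"hand": -0.6},
])

```text
t: 15.0
eef_pos: [0.532, -0.2542, 0.1247]
tool_rot: [0.0, 0.998, 0.068, 0.0]
ft_force: [-0.3, 0.5, -0.4]
finger_gap: 0.804
```

```bash
python3 -c "
from h import *
st();snap('side','s22');snap('top','t22');st();edge('side','s22')
a=cv2.imread('pics/s22.png');b=cv2.imread('pics/t22.png')
cv2.imwrite('pics/s22c.png',np.hstack([cv2.resize(a[250:330,260:350],(440,390),interpolation=2),cv2.resize(b[225:285,285:375],(350,390*60*350//(90*260) if 0 else 234),interpolation=2) if 0 else cv2.resize(b[225:285,285:345],(350,390),interpolation=2)]))
for f,n in(('t11','top'),('t22','top'),('s22','side')):
  print(f,' '.join(f'{x*1000:.0f}:{v:.0f}' for x,v in zip(np.arange(.04,.11,.002),profile(n,f,.031,np.arange(.04,.11,.002),[-.012,.012]))))
"
```

```text
t 15.0 clamp mm [-66.    0.5 124.7] Fx_clamp 0.51 Fy 0.28 Fz -0.4 gap 68.3
t 15.1 clamp mm [-66.4   0.5 124.8] Fx_clamp -0.11 Fy 0.15 Fz 0.4 gap 68.0
s22 pad back edge mm 41.5 crossings [28.5 41.5 71.5]
t11 40:153 42:154 44:153 46:153 48:154 50:153 52:154 54:154 56:155 58:152 60:149 62:173 64:202 66:209 68:210 70:211 72:208 74:198 76:190 78:186 80:183 82:190 84:201 86:210 88:217 90:218 92:217 94:205 96:164 98:124 100:129 102:151 104:154 106:149 108:150
t22 40:219 42:122 44:61 46:48 48:49 50:48 52:41 54:49 56:93 58:125 60:129 62:152 64:178 66:186 68:187 70:188 72:185 74:176 76:168 78:163 80:162 82:168 84:177 86:187 88:194 90:195 92:194 94:181 96:142 98:106 100:111 102:130 104:134 106:131 108:129
s22 40:227 42:149 44:91 46:81 48:80 50:82 52:86 54:84 56:78 58:79 60:106 62:141 64:159 66:161 68:161 70:160 72:154 74:138 76:121 78:116 80:116 82:117 84:118 86:119 88:118 90:119 92:120 94:120 96:103 98:69 100:66 102:92 104:119 106:125 108:126
```

View pics/s22c.png

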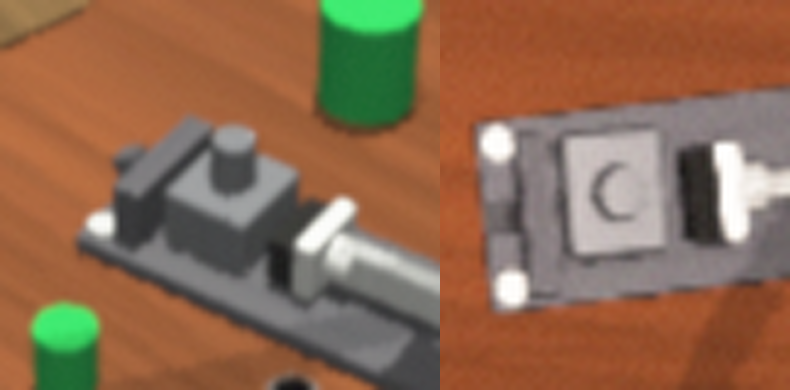

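The pad front is now ~6.5 mm from the foot, and the foot is ~4.5 mm from the stop. A fifth stroke (8 mm) should push the adapter without trapping it, so I'll do it in two halves with checks.

Emit:
step_arm([
  {"tx": 0,"ty": 0.6,"tz": 0,"ax": 0,"ay": 0,"az": 0,"hand": -0.6},
  {"tx": 0,"ty": 1.2,"tz": 0,"ax": 0,"ay": 0,"az": 0,"hand": -0.6},
  {"tx": 0,"ty": 1.6,"tz": 0,"ax": 0,"ay": 0,"az": 0,"hand": -0.6},
  {"tx": 0,"ty": 1.6,"tz": 0,"ax": 0,"ay": 0,"az": 0,"hand": -0.6},
])

```text
t: 15.5
eef_pos: [0.5344, -0.2707, 0.125]
tool_rot: [-0.0, 0.998, 0.068, 0.0]
ft_force: [-0.4, 4.4, 4.8]
finger_gap: 0.799
```

```bash
python3 -c "
from h import *
st();snap('side','s23');st();edge('side','s23')"
```

```text
t 15.5 clamp mm [-82.7   0.4 125. ] Fx_clamp 4.4 Fy -0.18 Fz 4.8 gap 67.9
t 15.55 clamp mm [-82.5   0.4 124.9] Fx_clamp 3.63 Fy 0.23 Fz 4.1 gap 68.2
s23 pad back edge mm 46.5 crossings [33.5 46.5 71.5]
```

Emit:
step_arm([
  {"tx": 0,"ty": 0.2,"tz": 0,"ax": 0,"ay": 0,"az": 0,"hand": -0.6},
  {"tx": 0,"ty": 0.4,"tz": 0,"ax": 0,"ay": 0,"az": 0,"hand": -0.6},
  {"tx": 0,"ty": 0.6,"tz": 0,"ax": 0,"ay": 0,"az": 0,"hand": -0.6},
  {"tx": 0,"ty": 0.8,"tz": 0,"ax": 0,"ay": 0,"az": 0,"hand": -0.6},
])

```text
t: 15.95
eef_pos: [0.5355, -0.2777, 0.1253]
tool_rot: [-0.0, 0.998, 0.068, 0.0]
ft_force: [-2.3, 6.1, 9.1]
finger_gap: 0.801
```

```bash
python3 -c "
from h import *
st();snap('side','s24');snap('top','t24');st();edge('side','s24')
for f,n in(('t24','top'),('s24','side')):
  print(f,' '.join(f'{x*1000:.0f}:{v:.0f}' for x,v in zip(np.arange(.04,.11,.002),profile(n,f,.031,np.arange(.04,.11,.002),[-.012,.012]))))"
```

```text
t 15.95 clamp mm [-89.8   0.2 125.3] Fx_clamp 6.34 Fy 1.46 Fz 9.1 gap 68.1
t 16.05 clamp mm [-89.8   0.3 125.3] Fx_clamp 6.43 Fy 1.48 Fz 8.5 gap 68.0
s24 pad back edge mm 49.5 crossings [36.  49.5 71. ]
t24 40:210 42:246 44:253 46:249 48:205 50:106 52:55 54:51 56:52 58:53 60:69 62:133 64:183 66:195 68:196 70:194 72:191 74:183 76:176 78:172 80:169 82:176 84:186 86:195 88:201 90:202 92:201 94:188 96:149 98:113 100:119 102:138 104:140 106:137 108:136
s24 40:168 42:227 44:248 46:247 48:221 50:145 52:91 54:78 56:73 58:75 60:103 62:140 64:158 66:161 68:161 70:160 72:154 74:137 76:121 78:117 80:116 82:116 84:117 86:118 88:118 90:119 92:120 94:120 96:102 98:69 100:66 102:91 104:117 106:125 108:125
```

Pad front has just reached the foot, and the adapter is still ~4.5 mm from the stop. Releasing and taking the sixth stroke slowly.

Emit:
step_arm([
  {"tx": 0,"ty": -0.8,"tz": 0,"ax": 0,"ay": 0,"az": 0,"hand": -0.6},
  {"tx": 0,"ty": -1.6,"tz": 0,"ax": 0,"ay": 0,"az": 0,"hand": -0.6},
  {"tx": 0,"ty": -2.4,"tz": 0,"ax": 0,"ay": 0,"az": 0,"hand": -0.6},
  {"tx": 0,"ty": -2.4,"tz": 0,"ax": 0,"ay": 0,"az": 0,"hand": -0.6},
  {"tx": 0,"ty": -2.4,"tz": 0,"ax": 0,"ay": 0,"az": 0,"hand": -0.6},
])

```text
t: 16.55
eef_pos: [0.532, -0.2542, 0.1246]
tool_rot: [0.0, 0.998, 0.068, 0.0]
ft_force: [0.5, 0.8, 0.5]
finger_gap: 0.8
```

```bash
python3 -c "
from h import *
st();snap('side','s25');st();edge('side','s25')"
```

```text
t 16.55 clamp mm [-66.    0.6 124.6] Fx_clamp 0.76 Fy -0.65 Fz 0.5 gap 68.0
t 16.6 clamp mm [-66.2   0.5 124.7] Fx_clamp -0.04 Fy -0.34 Fz -0.4 gap 68.1
s25 pad back edge mm 49.5 crossings [36.  49.5 71.5]
```

Emit:
step_arm([
  {"tx": 0,"ty": 0.5,"tz": 0,"ax": 0,"ay": 0,"az": 0,"hand": -0.6},
  {"tx": 0,"ty": 0.9,"tz": 0,"ax": 0,"ay": 0,"az": 0,"hand": -0.6},
  {"tx": 0,"ty": 1.2,"tz": 0,"ax": 0,"ay": 0,"az": 0,"hand": -0.6},
  {"tx": 0,"ty": 1.2,"tz": 0,"ax": 0,"ay": 0,"az": 0,"hand": -0.6},
])

```text
t: 17.0
eef_pos: [0.5338, -0.2663, 0.1248]
tool_rot: [-0.001, 0.998, 0.068, 0.0]
ft_force: [-0.1, 5.7, 4.6]
finger_gap: 0.8
```

```bash
python3 -c "
from h import *
st();snap('side','s26');st();edge('side','s26')"
```

```text
t 17.0 clamp mm [-78.2   0.4 124.8] Fx_clamp 5.66 Fy -0.67 Fz 4.6 gap 68.0
t 17.05 clamp mm [-78.1   0.4 124.8] Fx_clamp 4.14 Fy -0.35 Fz 3.7 gap 68.0
s26 pad back edge mm 52.0 crossings [39.  52.  73.5]
```

Emit:
step_arm([
  {"tx": 0,"ty": 0.15,"tz": 0,"ax": 0,"ay": 0,"az": 0,"hand": -0.6},
  {"tx": 0,"ty": 0.3,"tz": 0,"ax": 0,"ay": 0,"az": 0,"hand": -0.6},
  {"tx": 0,"ty": 0.3,"tz": 0,"ax": 0,"ay": 0,"az": 0,"hand": -0.6},
  {"tx": 0,"ty": 0.3,"tz": 0,"ax": 0,"ay": 0,"az": 0,"hand": -0.6},
])

```text
t: 17.45
eef_pos: [0.5342, -0.2687, 0.125]
tool_rot: [-0.001, 0.998, 0.068, 0.0]
ft_force: [-1.0, 6.9, 6.0]
finger_gap: 0.798
```

```bash
python3 -c "
from h import *
st();snap('side','s27');st();edge('side','s27')"
```

```text
t 17.45 clamp mm [-80.7   0.3 125. ] Fx_clamp 6.97 Fy 0.04 Fz 6.0 gap 67.8
t 17.5 clamp mm [-80.7   0.3 125. ] Fx_clamp 7.55 Fy 0.63 Fz 5.5 gap 68.3
s27 pad back edge mm 53.5 crossings [40.  53.5]
```

Force is above the free-pump baseline; checking the pad and adapter in both views.

```bash
python3 -c "
from h import *
snap('top','t27');st()
for f,n in(('s25','side'),('s26','side'),('s27','side'),('t24','top'),('t27','top')):
  print(f,' '.join(f'{x*1000:.0f}:{v:.0f}' for x,v in zip(np.arange(.046,.11,.002),profile(n,f,.031,np.arange(.046,.11,.002),[-.012,.012]))))
a=cv2.imread('pics/s27.png');b=cv2.imread('pics/t27.png')
cv2.imwrite('pics/s27c.png',np.hstack([cv2.resize(a[260:320,270:340],(455,390),interpolation=2),cv2.resize(b[230:280,288:338],(340,390),interpolation=2)]))
"
```

```text
t 17.55 clamp mm [-80.7   0.3 125. ] Fx_clamp 7.17 Fy 0.44 Fz 5.7 gap 67.7
s25 46:248 48:228 50:153 52:94 54:78 56:72 58:75 60:104 62:141 64:158 66:161 68:161 70:160 72:155 74:138 76:121 78:115 80:116 82:117 84:119 86:119 88:118 90:119 92:120 94:121 96:104 98:70 100:66 102:92 104:118 106:126 108:126
s26 46:247 48:249 50:229 52:161 54:97 56:77 58:71 60:79 62:111 64:145 66:159 68:162 70:161 72:160 74:156 76:139 78:123 80:115 82:116 84:118 86:119 88:119 90:122 92:121 94:120 96:116 98:95 100:76 102:92 104:117 106:125 108:125
s27 46:237 48:249 50:246 52:215 54:140 56:89 58:75 60:73 62:91 64:127 66:153 68:162 70:161 72:161 74:160 76:154 78:132 80:116 82:114 84:116 86:117 88:118 90:121 92:121 94:121 96:121 98:115 100:92 102:95 104:118 106:125 108:125
t24 46:249 48:205 50:106 52:55 54:51 56:52 58:53 60:69 62:133 64:183 66:195 68:196 70:194 72:191 74:183 76:176 78:172 80:169 82:176 84:186 86:195 88:201 90:202 92:201 94:188 96:149 98:113 100:119 102:138 104:140 106:137 108:136
t27 46:247 48:252 50:248 52:204 54:90 56:53 58:47 60:49 62:60 64:118 66:170 68:188 70:190 72:190 74:190 76:189 78:184 80:176 82:170 84:174 86:182 88:192 90:198 92:199 94:199 96:194 98:168 100:130 102:122 104:134 106:133 108:133
```

View pics/s27c.png

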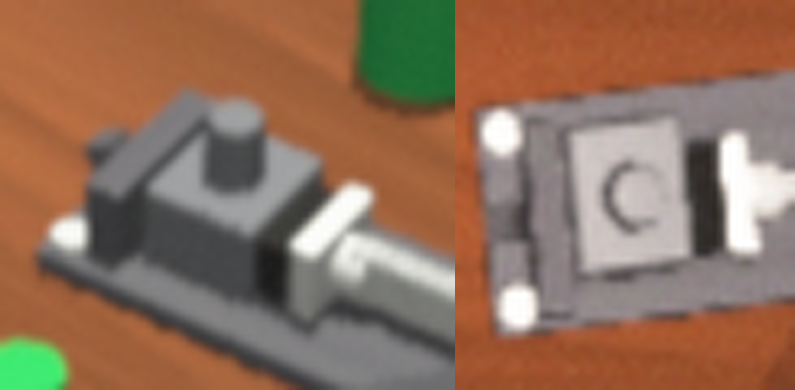

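The adapter has moved ~3 mm and is close to the stop; the pad looks slightly compressed. Measuring sub-pixel shifts of the plate and of the adapter.

```bash
cat >> h.py <<'E'
from scipy.optimize import least_squares
def shift(n,f0,f1,lo,hi,z,ys,g=0):
    xs=np.arange(lo,hi,.0005); wide=np.arange(lo-.02,hi+.02,.0005)
    a=profile(n,f0,z,wide,ys); b=profile(n,f1,z,xs,ys)
    r=least_squares(lambda p:p[1]*np.interp(xs-p[0]*.001,wide,a)+p[2]-b,[g,1,0],diff_step=.05)
    return r.x[0].round(2), np.sqrt(2*r.cost/len(xs)).round(1)
def shifts(n,f0,f1,gb,gf,bl,fl):
    # bl: plate region lo at f1 ; fl: foot back-edge region at f1 
    print(n,f0,f1,'bar',shift(n,f0,f1,bl[0],bl[1],.031,np.linspace(-.013,.013,9),gb),
     'foot top front',shift(n,f0,f1,.089,.1,.032,np.linspace(-.017,.017,9),gf),'post',shift(n,f0,f1,.068,.094,.05,np.linspace(-.008,.008,9),gf),'foot back',shift(n,f0,f1,fl[0],fl[1],.032,np.r_[np.linspace(-.018,-.01,4),np.linspace(.01,.018,4)],gf))
E
python3 -c "
from h import *
shifts('side','s24','s26',2,1.5,(.036,.056),(.058,.074))
shifts('side','s24','s27',4,3,(.036,.056),(.058,.074))
shifts('side','s24','s25',0,0,(.036,.056),(.058,.074))
shifts('side','s22','s24',8,0,(.036,.056),(.058,.074))
shifts('side','s22','s27',11,3,(.036,.056),(.058,.074))
shifts('top','t24','t27',4,3,(.036,.056),(.058,.074))
shifts('top','t22','t27',4,3,(.036,.056),(.058,.074))
"
```

```text
side s24 s26 bar (np.float64(2.33), np.float64(2.7)) foot top front (np.float64(1.41), np.float64(1.4)) post (np.float64(1.67), np.float64(4.4)) foot back (np.float64(1.7), np.float64(1.0))
side s24 s27 bar (np.float64(3.64), np.float64(3.5)) foot top front (np.float64(2.93), np.float64(2.0)) post (np.float64(3.07), np.float64(7.0)) foot back (np.float64(2.78), np.float64(1.0))
side s24 s25 bar (np.float64(0.12), np.float64(1.0)) foot top front (np.float64(-0.01), np.float64(0.1)) post (np.float64(0.03), np.float64(0.3)) foot back (np.float64(-0.01), np.float64(0.1))
side s22 s24 bar (np.float64(7.88), np.float64(1.8)) foot top front (np.float64(0.0), np.float64(0.1)) post (np.float64(-0.01), np.float64(0.2)) foot back (np.float64(-0.01), np.float64(0.4))
side s22 s27 bar (np.float64(11.51), np.float64(2.3)) foot top front (np.float64(2.91), np.float64(1.9)) post (np.float64(3.06), np.float64(6.9)) foot back (np.float64(2.72), np.float64(0.9))
top t24 t27 bar (np.float64(3.56), np.float64(1.8)) foot top front (np.float64(2.95), np.float64(1.4)) post (np.float64(2.64), np.float64(2.4)) foot back (np.float64(2.27), np.float64(1.4))
top t22 t27 bar (np.float64(11.4), np.float64(4.4)) foot top front (np.float64(2.92), np.float64(1.3)) post (np.float64(2.76), np.float64(2.5)) foot back (np.float64(7.83), np.float64(15.0))
```

Emit:
step_arm([
  {"tx": 0,"ty": 0.07,"tz": 0,"ax": 0,"ay": 0,"az": 0,"hand": -0.6},
  {"tx": 0,"ty": 0.15,"tz": 0,"ax": 0,"ay": 0,"az": 0,"hand": -0.6},
  {"tx": 0,"ty": 0.15,"tz": 0,"ax": 0,"ay": 0,"az": 0,"hand": -0.6},
])

```text
t: 17.85
eef_pos: [0.5345, -0.2702, 0.1252]
tool_rot: [-0.001, 0.998, 0.068, 0.0]
ft_force: [-2.0, 7.7, 7.4]
finger_gap: 0.802
```

```bash
python3 -c "
from h import *
st();snap('side','s28');st();snap('top','t28');st()
shifts('side','s24','s28',4,3,(.036,.056),(.058,.074))
shifts('side','s27','s28',.5,0,(.036,.058),(.058,.074))
shifts('top','t27','t28',.5,0,(.036,.058),(.058,.074))
"
```

```text
t 17.85 clamp mm [-82.2   0.3 125.2] Fx_clamp 7.93 Fy 0.93 Fz 7.4 gap 68.2
t 17.9 clamp mm [-82.1   0.3 125.1] Fx_clamp 6.97 Fy 1.01 Fz 7.0 gap 68.1
t 17.95 clamp mm [-82.1   0.3 125.1] Fx_clamp 6.78 Fy 1.18 Fz 7.1 gap 68.0
side s24 s28 bar (np.float64(4.14), np.float64(0.7)) foot top front (np.float64(3.45), np.float64(2.2)) post (np.float64(3.88), np.float64(8.1)) foot back (np.float64(3.42), np.float64(1.0))
side s27 s28 bar (np.float64(0.51), np.float64(3.5)) foot top front (np.float64(0.41), np.float64(0.8)) post (np.float64(0.64), np.float64(2.1)) foot back (np.float64(0.64), np.float64(0.5))
top t27 t28 bar (np.float64(0.54), np.float64(1.5)) foot top front (np.float64(0.71), np.float64(1.2)) post (np.float64(0.58), np.float64(1.3)) foot back (np.float64(0.59), np.float64(1.1))
```

The adapter is still moving with the bar, so it isn't trapped yet. Continuing in small steps.

Emit:
step_arm([
  {"tx": 0,"ty": 0.07,"tz": 0,"ax": 0,"ay": 0,"az": 0,"hand": -0.6},
  {"tx": 0,"ty": 0.15,"tz": 0,"ax": 0,"ay": 0,"az": 0,"hand": -0.6},
  {"tx": 0,"ty": 0.15,"tz": 0,"ax": 0,"ay": 0,"az": 0,"hand": -0.6},
])

```text
t: 18.25
eef_pos: [0.5347, -0.2717, 0.1253]
tool_rot: [-0.001, 0.998, 0.068, 0.0]
ft_force: [-1.2, 7.3, 6.2]
finger_gap: 0.799
```

```bash
python3 -c "
from h import *
st();snap('side','s29');st();snap('top','t29');st()
shifts('side','s24','s29',4,3,(.036,.056),(.058,.074))
shifts('side','s28','s29',.5,0,(.036,.058),(.058,.074))
shifts('top','t28','t29',.5,0,(.036,.058),(.058,.074))
"
```

```text
t 18.25 clamp mm [-83.7   0.2 125.3] Fx_clamp 7.35 Fy 0.17 Fz 6.2 gap 67.9
t 18.3 clamp mm [-83.7   0.2 125.3] Fx_clamp 7.05 Fy 0.09 Fz 8.0 gap 68.2
t 18.35 clamp mm [-83.7   0.2 125.3] Fx_clamp 7.43 Fy 0.69 Fz 7.4 gap 67.8
side s24 s29 bar (np.float64(5.09), np.float64(4.1)) foot top front (np.float64(4.59), np.float64(1.4)) post (np.float64(4.91), np.float64(8.4)) foot back (np.float64(4.23), np.float64(0.6))
side s28 s29 bar (np.float64(0.94), np.float64(4.2)) foot top front (np.float64(1.13), np.float64(0.6)) post (np.float64(0.79), np.float64(1.2)) foot back (np.float64(0.81), np.float64(0.4))
top t28 t29 bar (np.float64(0.9), np.float64(3.3)) foot top front (np.float64(0.77), np.float64(0.7)) post (np.float64(0.73), np.float64(1.5)) foot back (np.float64(1.03), np.float64(0.7))
```

Emit:
step_arm([
  {"tx": 0,"ty": 0.07,"tz": 0,"ax": 0,"ay": 0,"az": 0,"hand": -0.6},
  {"tx": 0,"ty": 0.15,"tz": 0,"ax": 0,"ay": 0,"az": 0,"hand": -0.6},
  {"tx": 0,"ty": 0.15,"tz": 0,"ax": 0,"ay": 0,"az": 0,"hand": -0.6},
])

```text
t: 18.65
eef_pos: [0.5349, -0.273, 0.1254]
tool_rot: [-0.001, 0.998, 0.068, 0.0]
ft_force: [-1.5, 8.0, 8.2]
finger_gap: 0.8
```

```bash
python3 -c "
from h import *
st();snap('side','s30');st();snap('top','t30');st()
shifts('side','s24','s30',4,3,(.036,.056),(.058,.074))
shifts('side','s29','s30',.5,0,(.036,.058),(.058,.074))
shifts('top','t29','t30',.5,0,(.036,.058),(.058,.074))
"
```

```text
t 18.65 clamp mm [-85.    0.2 125.4] Fx_clamp 8.09 Fy 0.41 Fz 8.2 gap 68.0
t 18.7 clamp mm [-85.    0.2 125.4] Fx_clamp 9.14 Fy 1.77 Fz 8.3 gap 67.9
t 18.75 clamp mm [-85.    0.2 125.4] Fx_clamp 8.25 Fy 1.03 Fz 9.6 gap 68.0
side s24 s30 bar (np.float64(5.36), np.float64(1.4)) foot top front (np.float64(4.6), np.float64(1.3)) post (np.float64(4.97), np.float64(8.4)) foot back (np.float64(4.24), np.float64(0.8))
side s29 s30 bar (np.float64(0.26), np.float64(2.8)) foot top front (np.float64(0.01), np.float64(0.3)) post (np.float64(0.05), np.float64(0.2)) foot back (np.float64(0.01), np.float64(0.2))
top t29 t30 bar (np.float64(0.43), np.float64(1.6)) foot top front (np.float64(-0.0), np.float64(0.2)) post (np.float64(0.0), np.float64(0.5)) foot back (np.float64(0.02), np.float64(0.5))
```

The adapter has now stopped (0.0 mm shift) while the bar still advances, so it is trapped with ~0.6 mm squash. About 1.4 mm more of bar is needed, roughly 3 mm at the trigger.

Emit:
step_arm([
  {"tx": 0,"ty": 0.07,"tz": 0,"ax": 0,"ay": 0,"az": 0,"hand": -0.6},
  {"tx": 0,"ty": 0.15,"tz": 0,"ax": 0,"ay": 0,"az": 0,"hand": -0.6},
  {"tx": 0,"ty": 0.15,"tz": 0,"ax": 0,"ay": 0,"az": 0,"hand": -0.6},
])

```text
t: 19.05
eef_pos: [0.5351, -0.2743, 0.1256]
tool_rot: [-0.001, 0.998, 0.068, 0.0]
ft_force: [-3.1, 8.5, 10.0]
finger_gap: 0.795
```

```bash
python3 -c "
from h import *
st();snap('side','s31');st();snap('top','t31');st()
shifts('side','s29','s31',.5,0,(.036,.058),(.058,.074))
shifts('side','s24','s31',6,4,(.036,.056),(.058,.074))
shifts('top','t29','t31',.5,0,(.036,.058),(.058,.074))
"
```

```text
t 19.05 clamp mm [-86.3   0.2 125.6] Fx_clamp 8.84 Fy 1.88 Fz 10.0 gap 67.6
t 19.1 clamp mm [-86.3   0.2 125.6] Fx_clamp 9.11 Fy 1.04 Fz 10.8 gap 67.8
t 19.15 clamp mm [-86.3   0.2 125.6] Fx_clamp 10.32 Fy 2.12 Fz 10.2 gap 68.0
side s29 s31 bar (np.float64(0.71), np.float64(4.5)) foot top front (np.float64(0.03), np.float64(0.1)) post (np.float64(0.01), np.float64(0.3)) foot back (np.float64(0.02), np.float64(0.2))
side s24 s31 bar (np.float64(5.81), np.float64(1.2)) foot top front (np.float64(4.62), np.float64(1.3)) post (np.float64(4.98), np.float64(8.4)) foot back (np.float64(4.25), np.float64(0.8))
top t29 t31 bar (np.float64(0.83), np.float64(3.0)) foot top front (np.float64(0.04), np.float64(0.1)) post (np.float64(-0.04), np.float64(0.7)) foot back (np.float64(0.02), np.float64(0.5))
```

Emit:
step_arm([
  {"tx": 0,"ty": 0.07,"tz": 0,"ax": 0,"ay": 0,"az": 0,"hand": -0.6},
  {"tx": 0,"ty": 0.15,"tz": 0,"ax": 0,"ay": 0,"az": 0,"hand": -0.6},
  {"tx": 0,"ty": 0.15,"tz": 0,"ax": 0,"ay": 0,"az": 0,"hand": -0.6},
])

```text
t: 19.45
eef_pos: [0.5353, -0.2757, 0.1257]
tool_rot: [-0.001, 0.998, 0.068, 0.0]
ft_force: [-2.8, 10.4, 11.0]
finger_gap: 0.797
```

```bash
python3 -c "
from h import *
st();snap('side','s32');st();snap('top','t32');st()
shifts('side','s29','s32',.8,0,(.036,.058),(.058,.074))
shifts('side','s24','s32',6,4,(.036,.056),(.058,.074))
shifts('side','s22','s32',14,4,(.042,.056),(.058,.074))
shifts('top','t29','t32',.8,0,(.036,.058),(.058,.074))
shifts('top','t22','t32',14,4,(.042,.056),(.058,.074))
for f,n in(('t22','top'),('t24','top'),('t29','top'),('t32','top')):
  xs=np.arange(.038,.074,.0005); v=profile(n,f,.030,xs,np.linspace(-.013,.013,14)); d=v<100; k=np.flatnonzero(d); 
  # half-level crossings
  def cr(l): 
    i=np.flatnonzero(v<l); return xs[i[0]]*1000,xs[i[-1]]*1000
  print(f,'dark extent <100',cr(100),'<120',cr(120))
a=cv2.imread('pics/s32.png');b=cv2.imread('pics/t32.png')
cv2.imwrite('pics/s32c.png',np.hstack([cv2.resize(a[200:330,270:400],(390,390),interpolation=2),cv2.resize(b[230:280,288:338],(390,390),interpolation=2)]))
"
```

```text
t 19.45 clamp mm [-87.7   0.2 125.7] Fx_clamp 10.71 Fy 1.37 Fz 11.0 gap 67.8
t 19.5 clamp mm [-8.770e+01  1.000e-01  1.257e+02] Fx_clamp 9.82 Fy 2.52 Fz 11.1 gap 67.8
t 19.55 clamp mm [-87.6   0.2 125.7] Fx_clamp 10.05 Fy 2.35 Fz 11.5 gap 68.0
side s29 s32 bar (np.float64(1.23), np.float64(2.7)) foot top front (np.float64(0.02), np.float64(0.0)) post (np.float64(0.04), np.float64(0.2)) foot back (np.float64(0.03), np.float64(0.5))
side s24 s32 bar (np.float64(6.31), np.float64(1.8)) foot top front (np.float64(4.61), np.float64(1.3)) post (np.float64(5.04), np.float64(8.4)) foot back (np.float64(4.25), np.float64(0.8))
side s22 s32 bar (np.float64(14.2), np.float64(0.7)) foot top front (np.float64(4.59), np.float64(1.3)) post (np.float64(4.99), np.float64(8.4)) foot back (np.float64(4.18), np.float64(0.8))
top t29 t32 bar (np.float64(1.1), np.float64(3.4)) foot top front (np.float64(0.04), np.float64(0.3)) post (np.float64(-0.02), np.float64(0.6)) foot back (np.float64(0.03), np.float64(0.7))
top t22 t32 bar (np.float64(14.01), np.float64(3.8)) foot top front (np.float64(4.39), np.float64(1.2)) post (np.float64(4.31), np.float64(5.1)) foot back (np.float64(10.38), np.float64(10.1))
t22 dark extent <100 (np.float64(42.5), np.float64(56.000000000000014)) <120 (np.float64(42.0), np.float64(57.000000000000014))
t24 dark extent <100 (np.float64(50.50000000000001), np.float64(60.50000000000002)) <120 (np.float64(50.00000000000001), np.float64(61.00000000000002))
t29 dark extent <100 (np.float64(55.500000000000014), np.float64(64.50000000000003)) <120 (np.float64(55.000000000000014), np.float64(65.00000000000003))
t32 dark extent <100 (np.float64(56.500000000000014), np.float64(64.50000000000003)) <120 (np.float64(56.000000000000014), np.float64(65.00000000000003))
```

View pics/s32c.png

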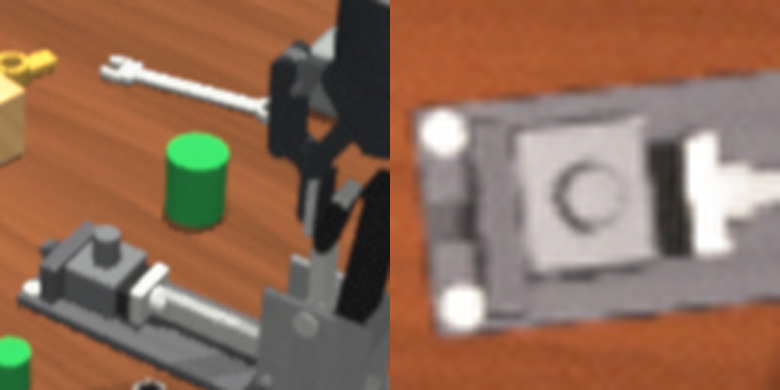

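Adapter is seated against the stop; dark pad thickness between plate and foot has shrunk by ~2 mm at most, with estimates at 1.4–2.0 mm. I'll add a last 0.6 mm at the trigger and hold.

Emit:
step_arm([
  {"tx": 0,"ty": 0.03,"tz": 0,"ax": 0,"ay": 0,"az": 0,"hand": -0.6},
  {"tx": 0,"ty": 0.06,"tz": 0,"ax": 0,"ay": 0,"az": 0,"hand": -0.6},
  {"tx": 0,"ty": 0.06,"tz": 0,"ax": 0,"ay": 0,"az": 0,"hand": -0.6},
  {"tx": 0,"ty": 0.06,"tz": 0,"ax": 0,"ay": 0,"az": 0,"hand": -0.6},
  {"tx": 0,"ty": 0.06,"tz": 0,"ax": 0,"ay": 0,"az": 0,"hand": -0.6},
])

```text
t: 20.05
eef_pos: [0.5354, -0.2761, 0.1257]
tool_rot: [-0.001, 0.998, 0.068, 0.0]
ft_force: [-3.1, 11.7, 11.8]
finger_gap: 0.798
```

```bash
python3 -c "
from h import *
st();snap('side','s33');st();snap('top','t33');st()
shifts('side','s29','s33',.8,0,(.036,.058),(.058,.074))
shifts('side','s22','s33',14,4,(.042,.056),(.058,.074))
shifts('top','t22','t33',14,4,(.042,.056),(.058,.074))
b=cv2.imread('pics/t33.png');cv2.imwrite('pics/t33c.png',cv2.resize(b[130:320,130:430],None,fx=2.6,fy=2.6,interpolation=2))
"
```

```text
t 20.05 clamp mm [-8.820e+01  1.000e-01  1.257e+02] Fx_clamp 11.97 Fy 1.48 Fz 11.8 gap 67.9
t 20.1 clamp mm [-8.810e+01  1.000e-01  1.258e+02] Fx_clamp 11.53 Fy 1.82 Fz 12.4 gap 67.9
t 20.15 clamp mm [-8.820e+01  1.000e-01  1.257e+02] Fx_clamp 10.67 Fy 1.96 Fz 12.3 gap 67.9
side s29 s33 bar (np.float64(1.33), np.float64(1.8)) foot top front (np.float64(0.04), np.float64(0.1)) post (np.float64(0.05), np.float64(0.3)) foot back (np.float64(0.05), np.float64(0.6))
side s22 s33 bar (np.float64(14.29), np.float64(0.9)) foot top front (np.float64(4.61), np.float64(1.3)) post (np.float64(5.03), np.float64(8.4)) foot back (np.float64(4.19), np.float64(1.0))
top t22 t33 bar (np.float64(14.13), np.float64(4.0)) foot top front (np.float64(4.35), np.float64(1.1)) post (np.float64(4.3), np.float64(5.2)) foot back (np.float64(10.45), np.float64(9.9))
```

View pics/t33c.png

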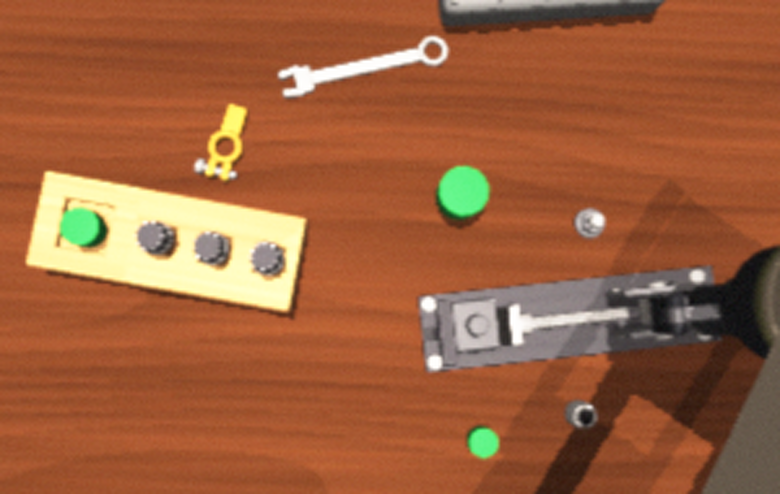

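```bash
python3 -c "
from h import *
st();print(manip.finish_job());st()"
```

```text
t 20.15 clamp mm [-8.820e+01  1.000e-01  1.257e+02] Fx_clamp 10.67 Fy 1.96 Fz 12.3 gap 67.9
the job is handed in; nothing more can be done
None
the job is handed in; nothing more can be done
```

I handed the job in at about 20 s, with the trigger still held squeezed. The pad's squash is estimated at about 1.7 mm, not measured directly.

**Protector:** I lifted the middle-sized green cap off the adapter and set it mouth down in the rack's wide recess. It touched the floor at the expected height with about 5 N, and the last top view shows it inside the recess.

**Clamp:** I made six trigger strokes with one finger pad, which slid the adapter about 4.4 mm until it stopped against the jaw. A final squeeze compressed the pad, and I kept holding it there.

**Last checks:**
- **Trapped:** the adapter shifted 0.05 mm or less after it met the stop, while the bar kept advancing.
- **Squash:** image measurements gave about 1.4–1.9 mm.
- **Force, which disagrees:** the force at the trigger worked out at about 10 N, above the roughly 7 N you quoted for 2 mm of squash. Set against the free-pump force, it points to about 1.7 mm. Taken straight against your 7 N it would mean more than 2 mm. All estimates were well short of the 4 mm limit.
- **Other loose things:** the brushes, the other two caps, socket, bolt, terminal and wrench all look unmoved in the last top view.

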